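# Load a filter drier in the tilted brazing jig and lock the toggle clamp

### The arm

A 6-joint arm with a two-finger parallel gripper is mounted at the origin on the work surface. World frame = base frame: x ahead of the robot, y to its left, z up, the work surface at z = 0. Lengths are in m, angles in degrees, forces in N, time in s.
With the tool pointing down it reaches from about 0.4 to 0.825 m from the base axis. Payload 7 kg.
Tool frame: the origin (TCP) lies between the finger pads; the fingertips stand 22 mm ahead of it and the grasp point (between the pads) lies 3 mm ahead of it; z points along the fingers, y is the direction in which the jaws open and shut (so a half turn about z gives the same grasp; the last joint's range is limited). The gripper opens to 88 mm and grips with 3 to 60 N. Pads are 19 mm wide; open, the fingers measure 130 mm over their backs; the gripper's body (78 mm by 193 mm) begins 47 mm behind the grasp point.
Start: joints at [91.278, 20.546, 0.682, 0, -70.136, -16.507], TCP at [0.177, 0.651, 0.249] pointing down, gripper open.
Joint ranges: [-176.03, 176.03], [-82.01, 121.73], [-58.28, 71.71], [-173.87, 95.51], [-174.79, -0.11], [-173.66, 173.66]. Speed limits (degrees/s): [136.94, 136.94, 172.46, 180, 180, 180].

### API

Orientations are given as [roll, pitch, yaw] about the fixed x, y, z axes, in that order (R = Rz(yaw) Ry(pitch) Rx(roll)).
In Python, from plant import telemetry, cams, r gives the robot as it stands.
- The arm moves only by the tool carry_out, never from a script. Its argument "commands" is one flat list of numbers, 5 for each row, row after row: the shift along the world's x, y, z as a fraction of full scale, then the turn about the world's z as a fraction of full scale, then the gripper's target within -1 to 1 (shut at 1, half-way at 0, fully open at -1). In form: [x, y, z, turn, claw, x, y, z, turn, claw, ...]. A call has 1 to 8 rows; each row shifts and turns the commanded pose from where the row before left it; what a row does not reach is not made up. Full scale, the value 1, is 0.04 m for a shift and 4 degrees for a turn. A row lasts 1/10 s, in which the tool goes at most 50 mm and 8.59 degrees, less where a joint would pass 70% of its speed; a pose out of reach is approached as far as the arm can. A call with a number of a shift or a turn outside -1 to 1 is refused whole. A call with a gripper value outside its range is refused whole. The fingers move at their own pace and stop on an object; "grip_force" is the grip in N (left out, the last holds). Time passes only in rows, so rows that do not move let the fingers close. It gives the time, the measured TCP pose, the force and the opening at its end, in the units of the state.
- telemetry.get_state(): the state, without advancing time (a new reading comes with each control period).
- cams.capture(name): name is "scene" or "side" or "wrist"; returns a dict with "frame" (420x560x3 uint8, red, green, blue), "camera_matrix" (3x3 intrinsics, pixels), "k1" (the pictures are not rectified: a ray, as slopes to the right and down, at radius r is drawn at 1 + k1 r^2 times it, then the intrinsics apply), "camera_from_world" (4x4, takes a point from world to camera coordinates); the wrist camera has in their place "mount" (4x4, takes a point from camera to tool coordinates, whose origin is the TCP and whose axes are the flange's). Camera axes: x right, y down, z forward; pixel columns grow to the right and rows downward; lengths in m; the calibration is good to about 2 mm. A picture is of the moment at which its call begins: read the wrist's pose just before it. There is no depth.
- r.close_job(): hands the job in, once; it reports no verdict.
The state is a dict: "time_s": time; "joints": joint angles; "qd": joint speeds; "joint_torque": joint torques, N m; "tcp_pos": TCP position; "eef_rot": TCP orientation; "contact_force": force on the tool from outside, world axes, zero at the start; "moment": the same for the moment, N m; "gripper_width": finger opening in m.
Only numpy, scipy, OpenCV 4.12 (cv2) and the standard library are available. Lean on these libraries where they do the work, as an engineer would, in place of code of your own. Each camera call takes 0.05 s, during which the arm holds its last target. There are 200 camera calls.

### The job

Take the bare copper filter drier from the stock tray and lay it in the two V blocks of the tilted brazing jig, its thin white-banded outlet end downhill in the fork of the brass stop, and slide it gently down until its shoulder rests against the stop (do not ram it). Let go of it, then swing the red handle of the toggle clamp over and press it down past dead centre so that the clamp locks and holds the drier. Leave the other things on the bench where they are.

Things in the scene. Friction and masses are not known exactly. Their poses are not given: they have to be found in the camera images.
- drier: Bare copper filter drier: cylinder 30 mm across, 100 mm long, 10 mm coned ends, then tube stubs; 162 mm, 0.16 kg. Origin mid-cylinder on the axis, x along it: thick inlet stub (10.4 mm) ends at x=+82, thin outlet stub (7 mm) at x=-80; white band near the outlet. Starts level in one of the tray's slots, outlet towards the robot, axis 36 mm above the table. Grip it across the cylinder's middle.
- drier_outlet (a point): Tip of the drier's thin outlet stub, on its axis, at x = -80 mm in the drier's frame.
- tray: Grey stock tray, fixed, 150 x 236 mm, base 4 mm. Origin under its middle on the table; three slots along its x at y = -75, 0, +75 mm, one drier in each. A slot is a pair of V rests 12 mm thick, 58 mm wide, 34 mm high, centred at x = -36 and +36 mm: 60 mm free between them for the fingers.
- jig: Brazing jig fixed to the bench: blue base plate 275 x 130 mm (x = -100 to +175 mm), and on it an aluminium bed sloping at 30 degrees that rises towards the jig's +x. Origin on the table, z up. Two steel V blocks carry the drier lengthwise up the slope; the brass stop is at their lower end, the toggle clamp at their upper end.
- seat (a point): Where the seated drier's axis passes midway between the two V blocks. Axes: x uphill along the bed, 30 degrees above level; z out of the bed; y level. The bed is 36 mm below (z = -36). The V blocks, 12 mm thick, stand at x = -36 and +36 mm, 60 mm free between them for the fingers; they reach to z = -2 mm. The clamp stands at x = 84 to 180 mm.
- stop: Adjustable brass end stop on the bed, set anywhere within 8 mm of its middle and screwed tight (slips above 80 N). Two upright tines 13 mm wide, 10 mm thick, 14 mm apart, 50 mm high over the bed. Axes as point seat; origin on the bed below the tines' uphill face.
- stop_face (a point): Point midway between the stop's tines, on their uphill face, on the line of the seated drier's axis (36 mm over the bed); axes as point seat. The drier is home when its lower cone touches the tines: its origin is then 57 mm uphill of this point.
- clamp_handle (a joint): Angle of the handle relative to the clamp arm: 0 fully open, as it starts; grows as the handle is swung uphill and down; 2.99 dead centre, 3.02 locked on its stop. Light friction: it stays where left open, but follows fingers that drag on it. Swinging takes a few N; from about 2.7 the pad presses on the drier and the handle stiffens; past dead centre it goes on to its stop and holds.
- clamp_grip (a point): Point on the axis of the red handle grip, a bar 18 mm thick, 82 mm long (56 mm towards the pivot, 26 mm beyond). x along the bar, away from its pivot. Open, the bar stands 71 degrees from the bed leaning uphill, this point at (x, z) = (160, 123) mm in point seat's frame; swung over it passes (182, 120) (194, 111) (199, 100) (199, 84) (198, 72) (197, 55), locked about (198, 31), y = 0.
- clamp_pad: Black rubber pad, 18 mm across, on a sprung spindle at the clamp arm's free end; origin in its pressing face. Locked, it presses on the drier's top about 12 mm uphill of point seat with some 13 N. Open, the arm stands up, clear of the V blocks.
- drier_green: Green painted steel drier of the same size, in the tray, origin as the copper one. Bystander.
- drier_grey: Grey painted steel drier of the same size, in the tray, origin as the copper one. Bystander.
- flux_jar: Jar with a yellow cap, 48 mm in diameter, 62 mm high, origin under its middle. Bystander.
- wrench: Steel wrench, 8 mm thick, lying on the bench beyond the tray, along its x. Bystander.
- brush: Brush lying on the bench to the left, along its x. Bystander.
- return_bend: Copper U-bend, about 100 x 43 mm, 11 mm tube, lying flat on the bench. Bystander.
- tin: Flat steel tin, 68 mm in diameter, 24 mm high, origin under its middle. Bystander.
- tube_cutter: Blue tube cutter, about 110 mm long, 22 mm high. Bystander.
There are look-alikes about, which are no part of the job. There is more than one size of the drier; the job needs the largest.

How it is judged:
By the outcome, as a careful person would: the job done as asked, in the order asked, and still so for the second after the job is handed in, with the robot touching nothing.
It also fails if it takes over 61 s, if anything falls off the work surface, if the arm or the gripper's body presses on something with over 40 N, if the wrist force passes 120 N, or if a joint passes its speed limit or range.

## Working session

There is one attempt and no reset: what is moved stays moved. The work goes in short steps, Python scripts to look and compute and a tool call to move; the robot and the scene stay as the last step left them, time stands still between calls to the robot, and variables do not carry over. Pictures are saved under pics/ and viewed, about 8 in all and at most 12, crops included, and the job is handed in when it is done.

Besides the shell and the picture viewer there is one more tool, called in YAML: its name, and indented under it one key for each argument. carry_out: Moves the arm, as the interface text tells. Shift numbers are shares of 0.04 m and turn numbers shares of 4 degrees, none past 1 either way. Its arguments: {"type":"object","properties":{"commands":{"type":"array"},"grip_force":{"type":"number"}},"required":["commands"]}

```bash
mkdir -p pics; ls
cat > h.py <<'E'
import numpy as np, cv2
from plant import telemetry, cams, r
from scipy.spatial.transform import Rotation as R
def cap(n):
    s=telemetry.get_state(); d=cams.capture(n)
    if n=='wrist':
        T=np.eye(4); T[:3,:3]=R.from_euler('xyz',s['eef_rot'],degrees=True).as_matrix(); T[:3,3]=s['tcp_pos']
        d['W']=T@np.array(d['mount'])
    else: d['W']=np.linalg.inv(np.array(d['camera_from_world']))
    d['K']=np.array(d['camera_matrix']); return d
def save(d,f): cv2.imwrite('pics/'+f,cv2.cvtColor(d['frame'],cv2.COLOR_RGB2BGR))
def ray(d,u,v):
    K=d['K'];x=(u-K[0,2])/K[0,0];y=(v-K[1,2])/K[1,1];a,b=x,y
    for _ in range(20):
        f=1+d['k1']*(a*a+b*b);a,b=x/f,y/f
    return d['W'][:3,3],d['W'][:3,:3]@np.array([a,b,1.])
def onz(d,u,v,z):
    o,q=ray(d,u,v); return o+q*(z-o[2])/q[2]
def tri(*L):
    A=np.zeros((3,3));b=np.zeros(3);P=[]
    for d,u,v in L:
        o,q=ray(d,u,v);q=q/np.linalg.norm(q);M=np.eye(3)-np.outer(q,q);A+=M;b+=M@o;P.append((M,o))
    p=np.linalg.solve(A,b);return p,[float(np.linalg.norm(M@(p-o))) for M,o in P]
def proj(d,p):
    c=np.linalg.inv(d['W'])@np.r_[p,1];a,b=c[0]/c[2],c[1]/c[2];f=1+d['k1']*(a*a+b*b)
    return d['K'][0,0]*a*f+d['K'][0,2],d['K'][1,1]*b*f+d['K'][1,2]
E
python3 - <<'E'
from h import *
import pickle
s=telemetry.get_state();print({k:np.round(v,3).tolist() for k,v in s.items()})
D={n:cap(n) for n in('scene','side','wrist')}
pickle.dump(D,open('d0.pkl','wb'))
for n in D: save(D[n],n+'0.png');print(n,np.round(D[n]['W'],3).tolist(),D[n]['K'][0,0],D[n]['k1'])
E
```

```text
pics
{'time_s': 0.0, 'joints': [91.279, 20.591, 0.633, -0.02, -70.134, -16.505], 'qd': [0.001, -0.09, 0.004, 0.036, 0.03, 0.101], 'joint_torque': [-0.002, -58.272, 29.305, 6.998, 0.007, -0.0], 'tcp_pos': [0.177, 0.651, 0.248], 'eef_rot': [179.907, -0.008, -15.233], 'contact_force': [0.612, 0.252, -0.298], 'moment': [0.035, 0.057, 0.011], 'gripper_width': 0.088}
scene [[0.195, 0.695, -0.692, 1.245], [0.981, -0.136, 0.14, -0.078], [0.003, -0.706, -0.708, 0.925], [0.0, 0.0, 0.0, 1.0]] 403.7728753762589 -0.04044946072930784
side [[0.953, -0.192, 0.236, 0.24], [-0.304, -0.622, 0.721, -0.743], [0.008, -0.759, -0.651, 0.918], [0.0, 0.0, 0.0, 1.0]] 484.5240839709535 -0.009890520577973322
wrist [[-0.262, -0.935, -0.24, 0.242], [-0.965, 0.255, 0.064, 0.635], [0.001, 0.248, -0.969, 0.385], [0.0, 0.0, 0.0, 1.0]] 297.5332579607649 0.011373202409771969
```

View pics/scene0.png

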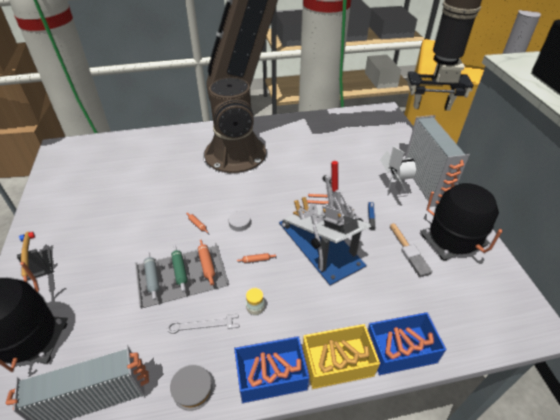

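View pics/side0.png

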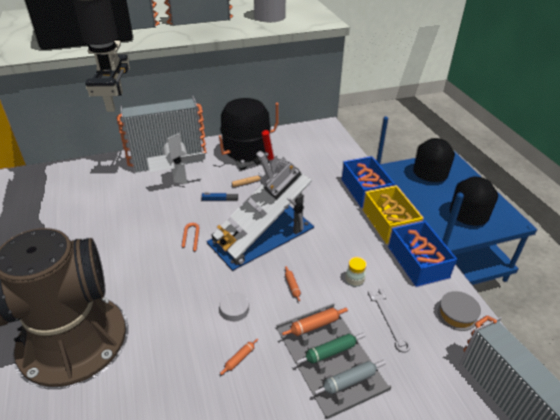

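Scene view: the candidates are copper drier in tray (205,262), loose small copper ones (197,222) and (257,258), green (179,268) and grey (152,278). The tray copper one, the biggest with a white band, is the target. The side view shows the jig (265,210) with the brass stop (228,240) towards the robot and the red handle (267,143).

Run:
```python
from h import *
import pickle
D=pickle.load(open('d0.pkl','rb'))
def masks(d):
    h=cv2.cvtColor(d['frame'],cv2.COLOR_RGB2HSV)
    return {'copper':cv2.inRange(h,(3,120,90),(14,255,255)),'blue':cv2.inRange(h,(100,150,50),(115,255,255)),'red':cv2.inRange(h,(0,200,90),(2,255,255))|cv2.inRange(h,(176,200,90),(180,255,255))}
for n in('scene','side'):
    d=D[n]
    for k,m in masks(d).items():
        for c in cv2.findContours(m,0,2)[0]:
            if cv2.contourArea(c)<40: continue
            (u,v),(w,hh),a=cv2.minAreaRect(c)
            if k=='red': z=.25
            else: z=.036 if k=='copper' else .005
            p=onz(d,u,v,z)
            if not(.2<p[0]<.9): continue
            print(n,k,int(cv2.contourArea(c)),np.round([u,v,w,hh,a]),np.round(p,3))
            if k=='blue' and cv2.contourArea(c)>300: print([np.round(onz(d,*q[0],.005)[:2],3).tolist()+q[0].tolist() for q in cv2.approxPolyDP(c,3,True)])
s=D['scene']['frame'][190:320,120:380];t=D['side']['frame'][120:270,170:370]
a=cv2.resize(s,(780,390),interpolation=3)
cv2.imwrite('pics/c1.png',a[:,:,::-1])
```

```text
scene copper 51 [ 10. 397.  13.  10.  73.] [ 0.82  -0.588  0.036]
scene copper 63 [253. 372.  26.  11.  82.] [ 0.86  -0.058  0.036]
scene copper 252 [280. 367.  28.  39.  90.] [0.861 0.004 0.036]
scene copper 162 [136. 369.  33.  14.  67.] [ 0.804 -0.317  0.036]
scene copper 60 [390. 345.  24.  12.  67.] [0.861 0.266 0.036]
scene copper 353 [414. 341.  26.  37.  90.] [0.862 0.327 0.036]
scene copper 63 [ 27. 276.  33.   9.  60.] [ 0.486 -0.623  0.036]
scene copper 94 [260. 257.   5.  26.  83.] [0.54  0.01  0.036]
scene copper 281 [207. 266.  37.  10.  76.] [ 0.541 -0.138  0.036]
scene copper 63 [197. 222.  21.   5.  41.] [ 0.37  -0.157  0.036]
scene copper 98 [452. 175.  11.  34.  24.] [0.314 0.719 0.036]
scene blue 3471 [271. 368.  54.  69.  79.] [ 0.847 -0.015  0.005]
[[0.781, 0.062, 297, 337], [0.783, -0.092, 235, 349], [0.908, -0.09, 243, 401], [0.907, 0.054, 306, 388], [0.872, 0.065, 307, 372]]
scene blue 3094 [407. 342.  51.  70.  78.] [0.847 0.324 0.005]
[[0.782, 0.406, 426, 313], [0.782, 0.251, 370, 324], [0.881, 0.243, 381, 361], [0.907, 0.228, 379, 373], [0.904, 0.379, 438,
[... 888 characters left out ...]
ide copper 224 [422. 242.  22.  26.  90.] [0.882 0.012 0.036]
side copper 97 [190. 236.  15.  27.   7.] [0.306 0.215 0.036]
side copper 138 [371. 173.  28.  15.  10.] [0.888 0.33  0.036]
side copper 91 [201. 127.  48.   4.  85.] [0.439 0.755 0.036]
side blue 186 [223. 255.  40.   8.  43.] [0.378 0.152 0.005]
side blue 1083 [272. 232.  29.  77.  62.] [0.526 0.196 0.005]
[[0.642, 0.188, 312, 226], [0.622, 0.198, 304, 225], [0.608, 0.176, 302, 231], [0.582, 0.176, 293, 233], [0.616, 0.268, 294, 210], [0.607, 0.286, 289, 207], [0.44, 0.147, 246, 251], [0.424, 0.106, 244, 263]]
side blue 103 [214. 196.   5.  22.  90.] [0.407 0.399 0.005]
side red 101 [267. 144.  29.   6.  81.] [0.534 0.262 0.25 ]
```

View pics/c1.png

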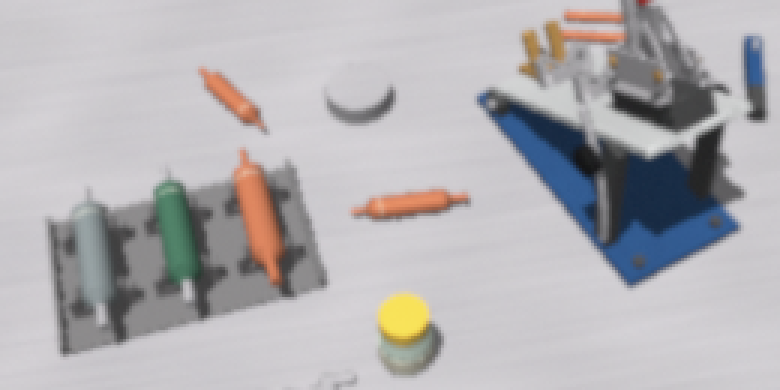

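carry_out:
  commands: [0.38, -0.7, 0.5, 0, -1, 0.38, -0.7, 0.5, 0, -1, 0.38, -0.7, 0.5, 0, -1, 0.38, -0.7, 0.5, 0, -1, 0.38, -0.7, 0.5, 0, -1, 0.38, -0.7, 0.5, 0, -1, 0.38, -0.7, 0.5, 0, -1, 0.38, -0.7, 0.5, 0, -1]

```text
time_s: 0.95
tcp_pos: [0.2993, 0.4258, 0.4093]
eef_rot: [180.0, 0.0, -15.2]
contact_force: [-0.2, 0.3, -0.1]
gripper_width: 0.0872
```

carry_out:
  commands: [0.38, -0.7, 0, 0, -1, 0.38, -0.7, 0, 0, -1, 0.38, -0.7, 0, 0, -1, 0.38, -0.7, 0, 0, -1, 0.38, -0.7, 0, 0, -1, 0.38, -0.7, 0, 0, -1, 0.38, -0.7, 0, 0, -1, 0, 0, 0, 0, -1]

```text
time_s: 1.75
tcp_pos: [0.4061, 0.2287, 0.4087]
eef_rot: [180.0, -0.0, -15.4]
contact_force: [-0.1, 0.8, -0.1]
gripper_width: 0.0873
```

Run:
```python
from h import *
import pickle
d=cap('wrist');print(telemetry.get_state()['time_s']);pickle.dump(d,open('d1.pkl','wb'));print(np.round(d['W'],3))
cv2.imwrite('pics/w1.png',cv2.resize(d['frame'],(800,600),interpolation=3)[:,:,::-1])
```

```text
1.8
[[-0.265 -0.934 -0.239  0.471]
 [-0.964  0.257  0.066  0.212]
 [-0.     0.248 -0.969  0.546]
 [ 0.     0.     0.     1.   ]]
```

View pics/w1.png

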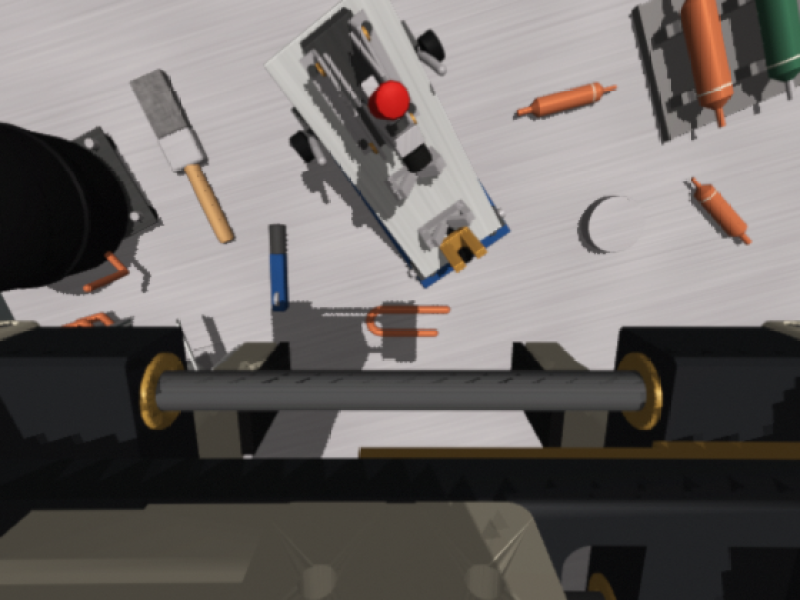

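Wrist view: the red handle end-on at (390,100), brass stop at (463,250), near base corners at (425,287) and (510,230), copper drier at (708,50). The small look-alike driers lie loose.

Run:
```python
from h import *
import pickle
D=pickle.load(open('d0.pkl','rb'));w=pickle.load(open('d1.pkl','rb'));s=D['scene'];t=D['side'];k=.7
for z in(0,.008): 
    a=onz(w,425*k,287*k,z);b=onz(w,510*k,230*k,z);e=a-b
    yaw=np.arctan2(-e[0],e[1]);print('near corners',a.round(3),b.round(3),np.linalg.norm(e).round(3),np.degrees(yaw).round(1))
# red blobs
R_={}
for n,d in(('s',s),('t',t),('w',w)):
    h=cv2.cvtColor(d['frame'],cv2.COLOR_RGB2HSV)
    m=cv2.inRange(h,(0,200,90),(2,255,255))|cv2.inRange(h,(175,200,90),(180,255,255))
    c=max([c for c in cv2.findContours(m,0,2)[0]],key=cv2.contourArea)
    p=c[:,0];print(n,'red',p.min(0),p.max(0),p[p[:,1].argmin()],p[p[:,1].argmax()],cv2.contourArea(c))
    R_[n]=c
    o=cv2.inRange(h,(13,120,60),(24,255,255))
    for c in cv2.findContours(o,0,2)[0]:
        if cv2.contourArea(c)>15: print(n,'brass',np.round(cv2.minAreaRect(c)[0]),cv2.contourArea(c),c[:,0].min(0),c[:,0].max(0))
crops=[cv2.resize(w['frame'][120:210,270:370],(400,360),interpolation=3),cv2.resize(t['frame'][165:255,205:305],(400,360),interpolation=3)]
sc=cv2.resize(s['frame'][150:225,285:365],(384,360),interpolation=3)
import numpy as np
cv2.imwrite('pics/c2.png',np.hstack(crops)[:,:,::-1]);
```

```text
near corners [0.345 0.213 0.   ] [0.388 0.09  0.   ] 0.13 19.4
near corners [0.347 0.213 0.008] [0.39  0.092 0.008] 0.128 19.4
s red [333 163] [335 188] [333 163] [334 188] 29.0
s brass [341. 355.] 3455.5 [303 325] [379 387]
s brass [255. 301.] 27.5 [247 296] [262 304]
s brass [ 24. 272.] 23.5 [ 22 268] [ 27 275]
s brass [ 25. 249.] 120.5 [ 21 233] [ 29 266]
s brass [305. 203.] 19.0 [303 198] [307 208]
s brass [435.  86.] 95.0 [420  84] [450  89]
s brass [426.  78.] 25.0 [422  77] [431  80]
s brass [428.  57.] 531.0 [416  38] [437  75]
s brass [483.  60.] 5275.0 [405   0] [559 142]
t red [262 130] [272 158] [264 130] [269 158] 101.5
t brass [455. 321.] 98.5 [441 310] [472 326]
t brass [356. 267.] 49.5 [349 258] [365 272]
t brass [223. 237.] 133.0 [218 226] [235 250]
t brass [389. 209.] 1811.5 [363 186] [422 243]
t brass [245. 181.] 62.0 [233 177] [258 185]
t brass [ 12. 134.] 825.5 [  0 101] [ 25 168]
w red [262  57] [285  82] [272  57] [271  82] 451.0
w brass [406. 314.] 1938.5 [252 309] [559 320]
w brass [455. 274.] 286.0 [446 248] [463 300]
w brass [111. 273.] 645.5 [ 98 247] [125 299]
w brass [323. 173.] 449.5 [308 159] [339 190]
w brass [146. 142.] 504.0 [129 115] [162 169]
w brass [224.  48.] 19.0 [221  44] [227  52]
```

View pics/c2.png

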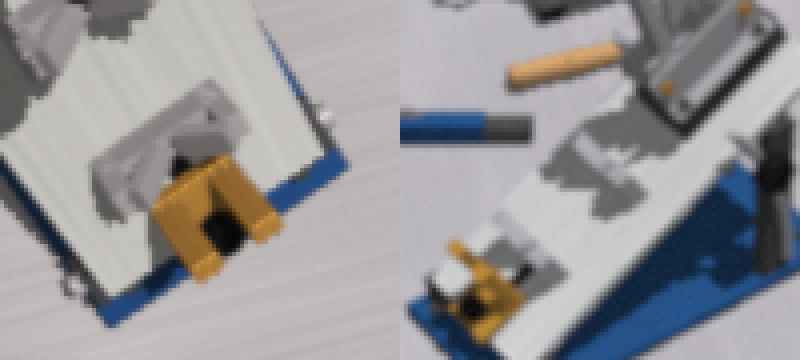

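Run:
```python
from h import *
import pickle
D=pickle.load(open('d0.pkl','rb'));w=pickle.load(open('d1.pkl','rb'));s=D['scene'];t=D['side']
p,e=tri((w,273.5,69.5),(t,266,132),(s,334,163.5));print('tip',p.round(3),np.round(e,4))
p,e=tri((w,273.5,69.5),(t,266,132));print('tip wt',p.round(3),np.round(e,4))
yaw=np.radians(19.7);ux=np.array([np.cos(yaw),np.sin(yaw),0]);
seat=p-.072*ux-np.array([0,0,.212]);print('seat',seat.round(3))
o=np.array([.4615,.186,0]);uy=np.array([-np.sin(yaw),np.cos(yaw),0])
print('seat in jig',((seat-o)@ux).round(3),((seat-o)@uy).round(3),seat[2])
# tine tops candidates
for a,b in(((205,272),(468,248)),((268,228),(512,300))):
    q,e=tri((w,270+a[0]/4,120+a[1]/4),(t,205+(b[0]-400)/4,165+b[1]/4));v=q-seat;h=v@ux
    print('tine',q.round(3),np.round(e,4),'seatframe',np.round([h*.866+v[2]*.5,v@uy,-h*.5+v[2]*.866],3))
# project seat axis and model points into views for check
def S(x,y,z): return seat+ux*(x*.866-z*.5)+uy*y+np.array([0,0,x*.5+z*.866])
im=w['frame'].copy();it=t['frame'].copy()
pts=[(x,y,-.002) for x in(-.036,.036) for y in(-.02,.02)]+[(-.057,y,.014) for y in(-.02,-.007,.007,.02)]+[(0,0,0)]+[(x,0,-.036) for x in(-.1,0,.1)]
for d,i,c in((w,im,(200,100,400,340)),(t,it,(195,120,325,260))):
    i=i[c[1]:c[3],c[0]:c[2]];i=cv2.resize(i,None,fx=3 if d is t else 2,fy=3 if d is t else 2,interpolation=3);f=3 if d is t else 2
    for q in pts:
        u,v=proj(d,S(*q));cv2.circle(i,(int((u-c[0]+.5)*f),int((v-c[1]+.5)*f)),2,(255,0,255),-1)
    if d is w: A=i[:420]
    else: B=i
B=B[:420];A=A[:420]
cv2.imwrite('pics/c3.png',np.hstack([A,B])[:,:,::-1])
```

```text
tip [0.515 0.205 0.32 ] [0.0011 0.0014 0.0014]
tip wt [0.515 0.205 0.321] [0.0009 0.0009]
seat [0.447 0.181 0.109]
seat in jig -0.016 0.0 0.10942817525296236
tine [0.381 0.17  0.087] [0.0053 0.0053] seatframe [-0.068  0.013  0.014]
tine [0.394 0.138 0.068] [0.0119 0.0119] seatframe [-0.076 -0.022 -0.004]
```

View pics/c3.png

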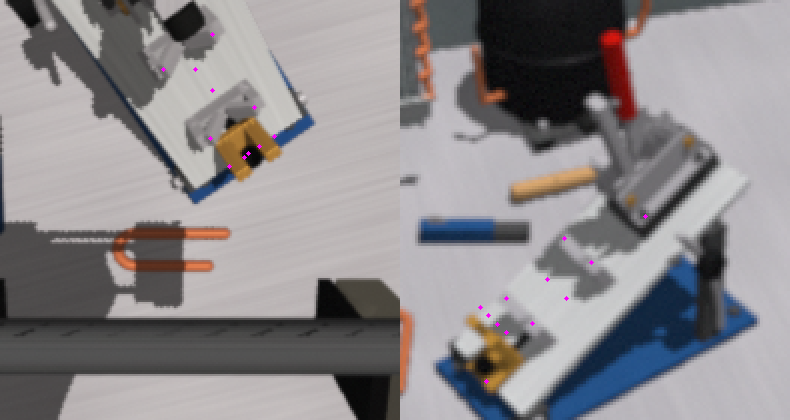

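The overlay agrees with the V blocks in both views; the stop sits a few mm downhill of its middle. Now the drier.

Run:
```python
from h import *
import pickle
D=pickle.load(open('d0.pkl','rb'));w=pickle.load(open('d1.pkl','rb'));s=D['scene'];t=D['side']
# scene tips from crop c1 (x3, offset 120,190): outlet (242,152), inlet (278,280)
a=onz(s,120+242/3,190+152/3,.036);b=onz(s,120+278/3,190+280/3,.036);e=b-a
print(a.round(3),b.round(3),np.linalg.norm(e),np.degrees(np.arctan2(e[1],e[0])),((a+b)/2).round(3))
a=onz(w,722*.7,125*.7,.036);c=onz(w,700*.7,20*.7,.036);e=c-a;print('wrist',a.round(3),np.degrees(np.arctan2(e[1],e[0])))
```

```text
[ 0.447 -0.15   0.036] [ 0.603 -0.127  0.036] 0.15793693084436586 8.026881984503246 [ 0.525 -0.138  0.036]
wrist [ 0.444 -0.151  0.036] 7.32350019687753
```

carry_out:
  commands: [0.19, -0.575, 0, 0.72, -1, 0.19, -0.575, 0, 0.72, -1, 0.19, -0.575, 0, 0.72, -1, 0.19, -0.575, 0, 0.72, -1, 0.19, -0.575, 0, 0.72, -1, 0.19, -0.575, 0, 0.72, -1, 0.19, -0.575, 0, 0.72, -1, 0.19, -0.575, 0, 0.72, -1]

```text
time_s: 2.6
tcp_pos: [0.4662, 0.0472, 0.4084]
eef_rot: [-180.0, 0.0, 8.0]
contact_force: [0.4, -0.1, 0.2]
gripper_width: 0.0878
```

carry_out:
  commands: [0.19, -0.65, -0.65, 0, -1, 0.19, -0.65, -0.65, 0, -1, 0.19, -0.65, -0.65, 0, -1, 0.19, -0.65, -0.65, 0, -1, 0.19, -0.65, -0.65, 0, -1, 0.19, -0.65, -0.65, 0, -1, 0.19, -0.65, -0.65, 0, -1, 0, 0, -0.65, 0, -1]

```text
time_s: 3.4
tcp_pos: [0.52, -0.1361, 0.1989]
eef_rot: [180.0, 0.0, 7.7]
contact_force: [0.0, 0.4, -0.4]
gripper_width: 0.0878
```

carry_out:
  commands: [0, 0, 0, 0, -1]

```text
time_s: 3.5
tcp_pos: [0.5172, -0.1346, 0.1967]
eef_rot: [-179.9, 0.4, 7.7]
contact_force: [-1.3, -0.0, 0.5]
gripper_width: 0.0876
```

Run:
```python
from h import *
import pickle
d=cap('wrist');st=telemetry.get_state();print(st['time_s'],np.round(st['tcp_pos'],4),np.round(st['eef_rot'],2));pickle.dump(d,open('d2.pkl','wb'))
h=cv2.cvtColor(d['frame'],cv2.COLOR_RGB2HSV);m=cv2.inRange(h,(3,120,60),(16,255,255))
for c in cv2.findContours(m,0,2)[0]:
    if cv2.contourArea(c)<300: continue
    p=c[:,0].astype(float)
    P=np.array([onz(d,*q,.036)[:2] for q in p])
    (cx,cy),(W,H),a=cv2.minAreaRect((P*1000).astype(np.float32));print(cv2.contourArea(c),p.min(0),p.max(0),np.round([cx,cy,W,H,a],1))
save(d,'w2.png')
```

```text
3.55 [ 0.5185 -0.1344  0.1991] [-179.98    0.23    7.81]
1096.5 [104. 163.] [182. 189.] [524.7   6.6  76.7  18.6  88.4]
2924.5 [274. 112.] [303. 236.] [ 542.  -138.2  124.7   29.2    7.4]
```

View pics/w2.png

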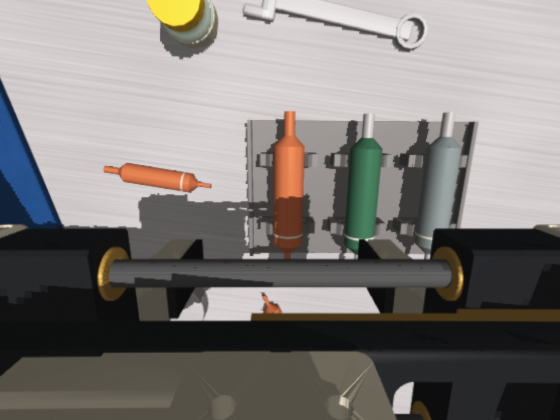

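Wrist view: copper drier with inlet at (290,112) and band at (288,236), tray slots to the right hold green and grey. Origin ≈ (0.523,−0.1405), yaw 7.4°. I'll descend with jaws half open so as to clear the green one.

carry_out:
  commands: [0.1, -0.15, 0, -0.1, -0.05, 0, 0, -0.5, 0, -0.05, 0, 0, -0.5, 0, -0.05, 0, 0, -0.5, 0, -0.05, 0, 0, -0.5, 0, -0.05, 0, 0, 0, 0, -0.05, 0, 0, 0, 0, -0.05]

```text
time_s: 4.25
tcp_pos: [0.5245, -0.1405, 0.1221]
eef_rot: [180.0, -0.1, 7.5]
contact_force: [-0.3, 0.3, -0.2]
gripper_width: 0.0466
```

carry_out:
  commands: [-0.03, 0, -0.5, 0, -0.05, 0, 0, -0.5, 0, -0.05, 0, 0, -0.5, 0, -0.05, 0, 0, -0.38, 0, -0.05, 0, 0, -0.17, 0, -0.05, 0, 0, 0, 0, -0.05, 0, 0, 0, 0, 1, 0, 0, 0, 0, 1]
  grip_force: 25

```text
time_s: 5.05
tcp_pos: [0.5231, -0.1407, 0.0398]
eef_rot: [180.0, -0.1, 7.4]
contact_force: [-0.1, 0.3, -0.3]
gripper_width: 0.0352
```

carry_out:
  commands: [0, 0, 0, 0, 1, 0, 0, 0, 0, 1, 0, 0, 0, 0, 1]

```text
time_s: 5.35
tcp_pos: [0.523, -0.1414, 0.0398]
eef_rot: [179.9, -0.1, 7.4]
contact_force: [-0.7, -4.0, 3.7]
gripper_width: 0.0291
```

carry_out:
  commands: [0, 0, 0.2, 0, 1, 0, 0, 0.5, 0, 1, 0, 0, 0.7, 0, 1, 0, 0, 0.8, 0, 1, 0, 0, 0.8, 0, 1, 0, 0, 0.8, 0, 1, 0, 0, 0.8, 0, 1, 0, 0, 0.8, 0, 1]

```text
time_s: 6.15
tcp_pos: [0.5214, -0.1405, 0.2566]
eef_rot: [-180.0, -0.0, 7.4]
contact_force: [0.7, 0.2, -1.4]
gripper_width: 0.0295
```

```bash
cat >> h.py <<'E'
seat=np.array([.447,.181,.109]);yaw=np.radians(19.7);ux=np.array([np.cos(yaw),np.sin(yaw),0]);uy=np.array([-np.sin(yaw),np.cos(yaw),0])
def S(x,y,z): return seat+ux*(x*.866-z*.5)+uy*y+np.array([0,0,x*.5+z*.866])
def onplane(d,u,v,y=0):
    o,q=ray(d,u,v);p=o+q*((seat+uy*y-o)@uy)/(q@uy);e=p-seat;h=e@ux
    return {'h':round(h,3),'v':round(e[2],3),'z':round(p[2],3),'seat':np.round([h*.866+e[2]*.5,-h*.5+e[2]*.866],3).tolist()}
E
python3 - <<'E'
from h import *
import pickle
D=pickle.load(open('d0.pkl','rb'));w=pickle.load(open('d1.pkl','rb'));t=D['side'];s=D['scene']
print('pad w',onplane(w,418*.7,158*.7)); print('tip',onplane(w,273.5,69.5),onplane(t,266,132))
print('arm end side',onplane(t,260,153))
a=cv2.resize(t['frame'][120:220,220:320],(400,400),interpolation=3);b=cv2.resize(s['frame'][155:235,285:365],(400,400),interpolation=3)
cv2.imwrite('pics/c4.png',np.hstack([a,b])[:,:,::-1])
E
```

```text
pad w {'h': np.float64(0.044), 'v': np.float64(0.148), 'z': np.float64(0.257), 'seat': [0.112, 0.106]}
tip {'h': np.float64(0.072), 'v': np.float64(0.208), 'z': np.float64(0.317), 'seat': [0.166, 0.145]} {'h': np.float64(0.073), 'v': np.float64(0.212), 'z': np.float64(0.321), 'seat': [0.169, 0.147]}
arm end side {'h': np.float64(0.054), 'v': np.float64(0.161), 'z': np.float64(0.27), 'seat': [0.128, 0.112]}
```

View pics/c4.png

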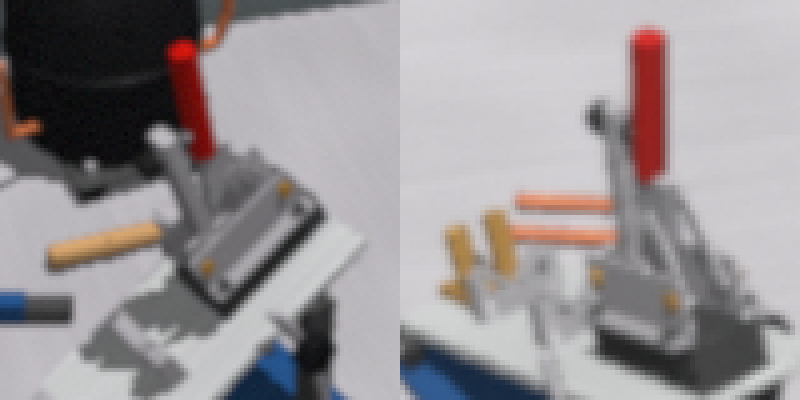

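Side/scene crops: the open arm's pad hangs downhill at scene (324,178), side (260,153), close to where a vertical gripper's body would be. I'll measure it before choosing the grip.

Run:
```python
from h import *
import pickle
D=pickle.load(open('d0.pkl','rb'));w=pickle.load(open('d1.pkl','rb'));t=D['side'];s=D['scene']
v=w['frame'].max(2);m=(v<60).astype(np.uint8)
n,L,st,c=cv2.connectedComponentsWithStats(m[90:135,265:325].copy())
for i in range(1,n):
    if st[i,4]>20:
        ys,xs=np.where(L==i);E=[onplane(w,x+265,y+90) for x,y in zip(xs,ys)]
        H=np.array([[e['h'],e['v']] for e in E]);print(st[i],c[i]+[265,90],H.min(0),H.max(0))
p,e=tri((w,418*.7,158*.7),(s,324,178));print(p.round(3),np.round(e,4),((p-seat)@ux).round(3),((p-seat)@uy).round(3))
```

```text
[ 0  0 10 13 57] [267.42105263  96.84210526] [ 0.081 -0.779] [ 0.165 -0.058]
[ 5  0 10  6 42] [274.4047619   91.88095238] [0.065 0.002] [0.088 0.147]
[ 16  11  21  20 245] [292.00816327 111.11020408] [ 0.037 -0.067] [0.061 0.223]
[0.488 0.194 0.252] [0.0016 0.0016] 0.043 -0.002
```

Because the tool stays vertical and the open clamp arm overhangs, I'll put the drier back in its slot and regrip it. The new grip goes ~11 mm towards the outlet and 8 mm higher, with the tool turned half round so the camera side faces downhill.

carry_out:
  commands: [0.04, 0, -0.8, 0, 1, 0, 0, -0.8, 0, 1, 0, 0, -0.8, 0, 1, 0, 0, -0.8, 0, 1, 0, 0, -0.8, 0, 1, 0, 0, -0.8, 0, 1, 0, 0, -0.4, 0, 1, 0, 0, -0.2, 0, 1]

```text
time_s: 6.95
tcp_pos: [0.5224, -0.1414, 0.0384]
eef_rot: [179.9, 0.2, 7.5]
contact_force: [-12.7, -7.0, 40.5]
gripper_width: 0.0293
```

Run:
```python
from h import *
s=telemetry.get_state();print({k:np.round(v,3).tolist() for k,v in s.items()})
```

```text
{'time_s': 6.95, 'joints': [5.648, 21.492, -30.316, 0.093, -38.402, 91.738], 'qd': [-0.506, 3.432, -1.793, 2.529, 6.225, -0.146], 'joint_torque': [6.203, -35.111, 18.112, 0.59, 4.553, 0.103], 'tcp_pos': [0.522, -0.141, 0.038], 'eef_rot': [179.949, 0.212, 7.459], 'contact_force': [-12.721, -6.95, 40.451], 'moment': [-2.396, 4.648, -0.126], 'gripper_width': 0.029}
```

carry_out:
  commands: [0, 0, 0.03, 0, -0.05, 0, 0, 0, 0, -0.05, 0, 0, 0, 0, -0.05, 0, 0, 0, 0, -0.05, 0, 0, 0.5, 0, -0.05, 0, 0, 0.7, 0, -0.05, 0, 0, 0.8, 0, -0.05, 0, 0, 0, 0, -0.05]

```text
time_s: 7.75
tcp_pos: [0.5265, -0.1407, 0.1244]
eef_rot: [179.9, -0.4, 7.5]
contact_force: [0.3, 0.1, 0.3]
gripper_width: 0.0463
```

carry_out:
  commands: [0, 0, 0, -1, -0.05, 0, 0, 0, -1, -0.05, 0, 0, 0, -1, -0.05, 0, 0, 0, -1, -0.05, 0, 0, 0, -1, -0.05, 0, 0, 0, -1, -0.05, 0, 0, 0, -1, -0.05, 0, 0, 0, -1, -0.05]

```text
time_s: 8.55
tcp_pos: [0.5236, -0.1406, 0.1196]
eef_rot: [-180.0, -0.0, -24.8]
contact_force: [-0.4, 0.5, 0.4]
gripper_width: 0.0464
```

carry_out:
  commands: [0, 0, 0, -1, -0.05, 0, 0, 0, -1, -0.05, 0, 0, 0, -1, -0.05, 0, 0, 0, -1, -0.05, 0, 0, 0, -1, -0.05, 0, 0, 0, -1, -0.05, 0, 0, 0, -1, -0.05, 0, 0, 0, -1, -0.05]

```text
time_s: 9.35
tcp_pos: [0.5236, -0.1406, 0.1196]
eef_rot: [-180.0, 0.0, -56.8]
contact_force: [0.9, 0.5, 0.0]
gripper_width: 0.0459
```

carry_out:
  commands: [0, 0, 0, -1, -0.05, 0, 0, 0, -1, -0.05, 0, 0, 0, -1, -0.05, 0, 0, 0, -1, -0.05, 0, 0, 0, -1, -0.05, 0, 0, 0, -1, -0.05, 0, 0, 0, -1, -0.05, 0, 0, 0, -1, -0.05]

```text
time_s: 10.15
tcp_pos: [0.5236, -0.1406, 0.1196]
eef_rot: [-180.0, 0.0, -88.8]
contact_force: [0.2, -1.0, 0.2]
gripper_width: 0.046
```

carry_out:
  commands: [0, 0, 0, -1, -0.05, 0, 0, 0, -1, -0.05, 0, 0, 0, -1, -0.05, 0, 0, 0, -1, -0.05, 0, 0, 0, -1, -0.05, 0, 0, 0, -1, -0.05, 0, 0, 0, -1, -0.05, 0, 0, 0, -1, -0.05]

```text
time_s: 10.95
tcp_pos: [0.5236, -0.1406, 0.1196]
eef_rot: [180.0, 0.0, -120.8]
contact_force: [0.3, -0.9, 0.3]
gripper_width: 0.046
```

carry_out:
  commands: [0, 0, 0, -1, -0.05, 0, 0, 0, -1, -0.05, 0, 0, 0, -1, -0.05, 0, 0, 0, -1, -0.05, 0, 0, 0, -1, -0.05, 0, 0, 0, -1, -0.05, 0, 0, 0, -1, -0.05, 0, 0, 0, -1, -0.05]

```text
time_s: 11.75
tcp_pos: [0.5236, -0.1406, 0.1196]
eef_rot: [180.0, 0.0, -152.8]
contact_force: [0.0, 0.7, -0.2]
gripper_width: 0.0462
```

carry_out:
  commands: [0, 0, 0, -1, -0.05, 0, 0, 0, -1, -0.05, 0, 0, 0, -1, -0.05, 0, 0, 0, -1, -0.05, 0, 0, 0, -1, -0.05, 0, 0, 0, 0, -0.05]

```text
time_s: 12.35
tcp_pos: [0.5236, -0.1406, 0.1197]
eef_rot: [180.0, 0.0, -172.6]
contact_force: [0.6, 0.8, -0.6]
gripper_width: 0.0462
```

Run:
```python
from h import *
s=telemetry.get_state();print(s['time_s'],np.round(s['joints'],1))
d=cap('wrist');s2=cap('scene')
h=cv2.cvtColor(s2['frame'],cv2.COLOR_RGB2HSV);m=cv2.inRange(h,(3,110,80),(14,255,255))
a=cv2.resize(d['frame'],(480,360));b=cv2.resize(s2['frame'][200:320,100:300],(320,192),interpolation=3)
cv2.imwrite('pics/w3.png',np.hstack([a,np.vstack([b,np.zeros((168,320,3),np.uint8)])])[:,:,::-1])
```

```text
12.35 [  5.7  15.1 -25.8  -0.  -49.  -88.3]
```

View pics/w3.png

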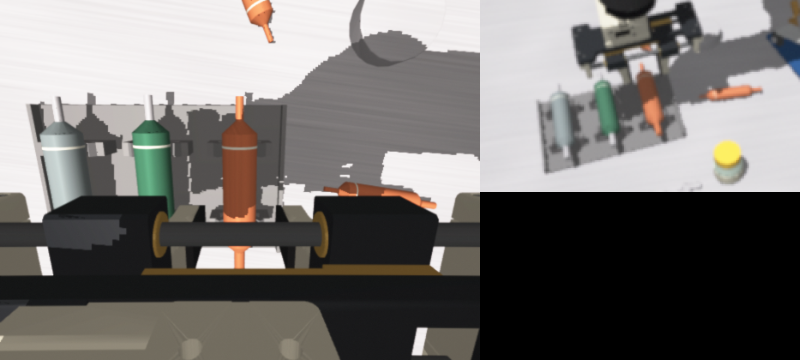

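Wrist view now faces the robot: the copper drier is back in its slot, outlet (239,97) in the reduced picture, centred between the fingers; green and grey are undisturbed.

carry_out:
  commands: [-0.28, -0.03, -0.4, 0, -0.05, 0, 0, -0.5, 0, -0.05, 0, 0, -0.5, 0, -0.05, 0, 0, -0.3, 0, -0.05, 0, 0, -0.12, 0, -0.05, 0, 0, 0, 0, 1, 0, 0, 0, 0, 1, 0, 0, 0, 0, 1]
  grip_force: 25

```text
time_s: 13.25
tcp_pos: [0.5133, -0.1425, 0.048]
eef_rot: [-179.9, 0.1, -172.5]
contact_force: [0.4, -4.8, 0.4]
gripper_width: 0.0294
```

carry_out:
  commands: [0, 0, 0, 0, 1, 0, 0, 0, 0, 1, 0, 0, 0.2, 0, 1, 0, 0, 0.5, 0, 1, 0, 0, 0.7, 0, 1, 0, 0, 0.7, 0, 1, 0, 0, 0.7, 0, 1, 0, 0, 0.7, 0, 1]

```text
time_s: 14.05
tcp_pos: [0.5122, -0.1417, 0.189]
eef_rot: [180.0, 0.0, -172.6]
contact_force: [0.7, 0.3, -2.2]
gripper_width: 0.0294
```

carry_out:
  commands: [-0.22, 0.64, 0, 0.255, 1, -0.22, 0.64, 0, 0.255, 1, -0.22, 0.64, 0, 0.255, 1, -0.22, 0.64, 0, 0.255, 1, -0.22, 0.64, 0, 0.255, 1, -0.22, 0.64, 0, 0.255, 1, -0.22, 0.64, 0, 0.255, 1, -0.22, 0.64, 0, 0.255, 1]

```text
time_s: 14.85
tcp_pos: [0.4414, 0.0639, 0.1878]
eef_rot: [180.0, 0.1, -164.4]
contact_force: [-0.2, -0.2, -1.4]
gripper_width: 0.0294
```

carry_out:
  commands: [-0.22, 0.64, 0, 0.255, 1, -0.22, 0.64, 0, 0.255, 1, -0.22, 0.64, 0, 0.255, 1, -0.22, 0.64, 0, 0.255, 1, 0, 0, 0, 0, 1, 0, 0, 0, 0, 1]

```text
time_s: 15.45
tcp_pos: [0.4065, 0.1657, 0.1875]
eef_rot: [180.0, 0.0, -160.3]
contact_force: [-0.2, -0.7, -0.8]
gripper_width: 0.0291
```

```bash
cat >> h.py <<'E'
def where():
    s=telemetry.get_state();p=np.array(s['tcp_pos']);e=p-seat
    print('t',s['time_s'],'h %.4f y %.4f v_axis %.4f'%(e@ux,e@uy,e[2]-.012),'rot',np.round(s['eef_rot'],1),'F',np.round(s['contact_force'],1),'w',s['gripper_width'])
E
python3 - <<'E'
from h import *
import pickle
where()
d=cap('side');w=cap('wrist');pickle.dump((d,w),open('d3.pkl','wb'))
h=cv2.cvtColor(w['frame'],cv2.COLOR_RGB2HSV)
# predicted stop-fork and drier tip in wrist
for q in((-.0605,.007,.014),(-.0605,-.007,.014)): print('fork',np.round(proj(w,S(*q))))
a=cv2.resize(w['frame'],(480,360));b=cv2.resize(d['frame'][100:280,180:340],(320,360),interpolation=3)
cv2.imwrite('pics/w4.png',np.hstack([a,b])[:,:,::-1])
E
```

```text
t 15.45 h -0.0433 y -0.0007 v_axis 0.0665 rot [ 180.     0.  -160.3] F [-0.2 -0.7 -0.8] w 0.02905209443971079
fork [289. 198.]
fork [271. 198.]
```

View pics/w4.png

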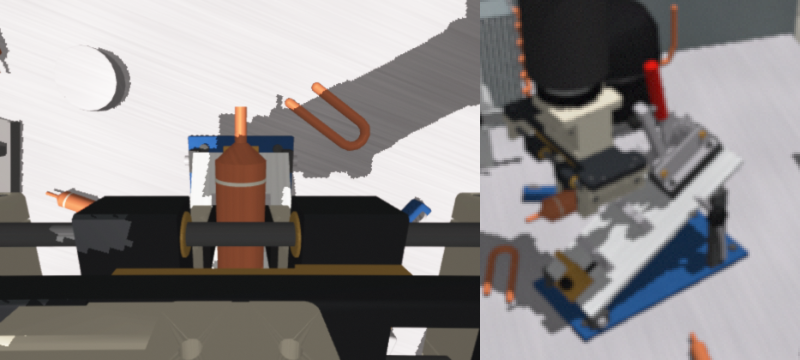

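Wrist view: the drier (240) is centred on the jig's bottom edge (189–293), and the side view shows it downhill of the open arm. I'll lower it in steps.

carry_out:
  commands: [0.135, 0.048, -0.25, 0, 1, 0.135, 0.048, -0.25, 0, 1, 0.135, 0.048, -0.25, 0, 1, 0.135, 0.048, -0.25, 0, 1, 0, 0, 0, 0, 1, 0, 0, 0, 0, 1]
  grip_force: 12

```text
time_s: 16.15
tcp_pos: [0.4285, 0.1727, 0.1464]
eef_rot: [-180.0, -0.1, -160.4]
contact_force: [-0.3, 0.0, -1.3]
gripper_width: 0.0296
```

```bash
python3 -c "
from h import *
where()"
```

```text
t 16.15 h -0.0202 y -0.0016 v_axis 0.0254 rot [-1.800e+02 -1.000e-01 -1.604e+02] F [-0.3  0.  -1.3] w 0.029642495126912534
```

carry_out:
  commands: [0.013, 0.036, -0.094, 0, 1, 0.023, 0.008, -0.094, 0, 1, 0.023, 0.008, -0.094, 0, 1, 0.023, 0.008, -0.094, 0, 1, 0, 0, 0, 0, 1]

```text
time_s: 16.65
tcp_pos: [0.4315, 0.175, 0.1313]
eef_rot: [-180.0, -0.1, -160.4]
contact_force: [-2.1, -3.3, 0.6]
gripper_width: 0.0299
```

```bash
python3 -c "
from h import *
where()"
```

```text
t 16.65 h -0.0166 y -0.0004 v_axis 0.0103 rot [-1.800e+02 -1.000e-01 -1.604e+02] F [-2.1 -3.3  0.6] w 0.02990934335101124
```

carry_out:
  commands: [0.036, 0.013, -0.06, 0, 1, 0.036, 0.013, -0.06, 0, 1, 0.036, 0.013, -0.06, 0, 1, 0.036, 0.013, -0.06, 0, 1, 0.036, 0.013, -0.06, 0, 1, 0, 0, 0, 0, 1]

```text
time_s: 17.25
tcp_pos: [0.439, 0.1776, 0.1195]
eef_rot: [-180.0, -0.1, -160.4]
contact_force: [-2.7, -4.7, -0.6]
gripper_width: 0.0299
```

Run:
```python
from h import *
import pickle
where()
d=cap('side');w=cap('wrist')
a=cv2.resize(w['frame'][60:340],(480,240));b=cv2.resize(d['frame'][140:260,195:305],(320,349),interpolation=3)
a=np.vstack([a,np.zeros((109,480,3),np.uint8)])
cv2.imwrite('pics/w5.png',np.hstack([a,b])[:,:,::-1])
```

```text
t 17.25 h -0.0087 y -0.0005 v_axis -0.0015 rot [-1.800e+02 -1.000e-01 -1.604e+02] F [-2.7 -4.7 -0.6] w 0.029929753600901717
```

View pics/w5.png

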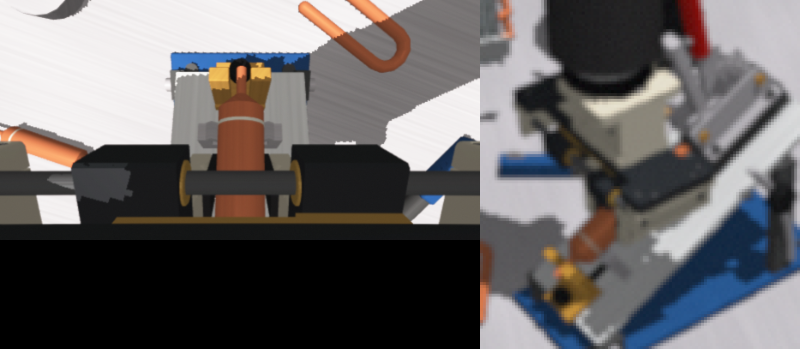

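Wrist view: the drier lies tilted with its outlet stub in the fork at (240,72) and the band at (240,120). The side view shows clearance to the clamp arm. I'll lower it the last few mm.

carry_out:
  commands: [0.007, -0.019, -0.03, 0, 1, 0, 0, -0.03, 0, 1, 0, 0, -0.03, 0, 1, 0, 0, 0, 0, 1]

```text
time_s: 17.75
tcp_pos: [0.4402, 0.1776, 0.1179]
eef_rot: [-180.0, 0.1, -160.3]
contact_force: [-6.0, -5.4, 14.7]
gripper_width: 0.0298
```

```bash
python3 -c "
from h import *
where()"
```

```text
t 17.75 h -0.0076 y -0.0009 v_axis -0.0031 rot [-1.800e+02  1.000e-01 -1.603e+02] F [-6.  -5.4 14.7] w 0.02984638403204372
```

carry_out:
  commands: [0, 0, 0.03, 0, 1, -0.02, -0.007, -0.0125, 0, 1, -0.02, -0.007, -0.0125, 0, 1, 0, 0, 0, 0, 1]

```text
time_s: 18.15
tcp_pos: [0.44, 0.1778, 0.1182]
eef_rot: [180.0, 0.3, -160.3]
contact_force: [3.2, -5.8, 9.2]
gripper_width: 0.0293
```

carry_out:
  commands: [-0.02, -0.007, -0.0125, 0, 1, 0, 0, 0, 0, 1]

```text
time_s: 18.35
tcp_pos: [0.4398, 0.1777, 0.1181]
eef_rot: [180.0, 0.4, -160.2]
contact_force: [4.8, -6.3, 10.2]
gripper_width: 0.0297
```

carry_out:
  commands: [-0.02, -0.007, -0.0125, 0, 1, 0, 0, 0, 0, 1]

```text
time_s: 18.55
tcp_pos: [0.4391, 0.1774, 0.1175]
eef_rot: [180.0, 0.4, -160.2]
contact_force: [4.9, -6.6, 9.2]
gripper_width: 0.0294
```

carry_out:
  commands: [-0.02, -0.012, -0.01, 0, 1, 0, 0, 0, 0, 1]

```text
time_s: 18.75
tcp_pos: [0.4377, 0.1768, 0.1166]
eef_rot: [180.0, 0.3, -160.3]
contact_force: [3.7, -3.9, 6.7]
gripper_width: 0.0296
```

carry_out:
  commands: [-0.02, -0.012, -0.01, 0, 1, 0, 0, 0, 0, 1]

```text
time_s: 18.95
tcp_pos: [0.4362, 0.1762, 0.1157]
eef_rot: [180.0, 0.2, -160.3]
contact_force: [2.3, -1.8, 4.4]
gripper_width: 0.0297
```

carry_out:
  commands: [-0.02, -0.012, -0.01, 0, 1, 0, 0, 0, 0, 1]

```text
time_s: 19.15
tcp_pos: [0.434, 0.1753, 0.1143]
eef_rot: [179.9, 0.1, -160.3]
contact_force: [1.1, -0.1, 2.2]
gripper_width: 0.0296
```

Run:
```python
from h import *
import pickle
where()
w=cap('wrist');save(w,'x1.png');pickle.dump(w,open('dx1.pkl','wb'))
# outlet: where is copper/black/brass along the centre column
f=w['frame'];h=cv2.cvtColor(f,cv2.COLOR_RGB2HSV)
for v in range(120,215,4): print(v,[tuple(h[v,u]) for u in (276,280,284)] and [ [int(x) for x in h[v,u]] for u in(262,280,298)])
```

```text
t 19.15 h -0.0142 y -0.0010 v_axis -0.0067 rot [ 1.799e+02  1.000e-01 -1.603e+02] F [ 1.1 -0.1  2.2] w 0.02958908835194547
120 [[0, 3, 245], [0, 3, 245], [0, 3, 246]]
124 [[0, 2, 244], [0, 3, 245], [0, 3, 243]]
128 [[109, 87, 117], [110, 57, 129], [118, 22, 140]]
132 [[107, 180, 193], [107, 180, 187], [107, 172, 77]]
136 [[107, 181, 192], [6, 119, 190], [108, 176, 77]]
140 [[113, 33, 133], [11, 152, 241], [8, 16, 65]]
144 [[20, 157, 240], [11, 153, 241], [17, 168, 129]]
148 [[18, 165, 220], [10, 160, 229], [17, 169, 137]]
152 [[20, 159, 238], [8, 164, 132], [17, 169, 128]]
156 [[20, 160, 235], [9, 166, 132], [17, 168, 126]]
160 [[20, 160, 235], [8, 165, 131], [17, 169, 131]]
164 [[21, 154, 245], [9, 164, 132], [17, 169, 125]]
168 [[17, 167, 110], [8, 164, 109], [17, 168, 102]]
172 [[17, 168, 100], [9, 164, 109], [17, 168, 102]]
176 [[16, 163, 100], [8, 164, 121], [16, 168, 103]]
180 [[9, 167, 127], [9, 165, 133], [9, 165, 125]]
184 [[8, 165, 128], [9, 166, 132], [9, 166, 126]]
188 [[9, 165, 127], [8, 165, 133], [8, 164, 126]]
192 [[9, 165, 127], [9, 165, 133], [8, 165, 127]]
196 [[11, 90, 139], [23, 28, 157], [12, 83, 138]]
200 [[11, 90, 133], [9, 165, 133], [10, 105, 134]]
204 [[9, 165, 128], [9, 166, 132], [9, 164, 126]]
208 [[9, 163, 127], [9, 165, 133], [9, 166, 126]]
212 [[9, 165, 127], [9, 166, 132], [9, 164, 126]]
```

```bash
cat >> h.py <<'E'
nb=-.5*ux+np.array([0,0,.866]);xb=.866*ux+np.array([0,0,.5])
def onbed(d,u,v,z):
    o,q=ray(d,u,v);p=o+q*((seat+nb*z-o)@nb)/(q@nb);e=p-seat;return np.round([e@xb,e@uy],4)
E
python3 - <<'E'
from h import *
import pickle
w=pickle.load(open('dx1.pkl','rb'));h=cv2.cvtColor(w['frame'],cv2.COLOR_RGB2HSV)
for u in(256,260,264,266,294,298,302,306):
    col=h[:,u];b=[v for v in range(125,215) if 15<=col[v,0]<=25 and col[v,1]>140 and col[v,2]>60];print(u,'brass',b[0],b[-1],'downhill top edge',onbed(w,u,b[0]-.5,.014))
for u in(276,278,280,282,284):
    col=h[:,u];b=[v for v in range(125,175) if 3<=col[v,0]<=13 and col[v,1]>110];print(u,'stub',b[0],onbed(w,u,b[0]-.5,0))
for v in(150,160,200,210): 
    row=h[v];b=[u for u in range(240,330) if 3<=row[u,0]<=12 and row[u,1]>100];print(v,b[0],b[-1],onbed(w,(b[0]+b[-1])/2,v,0))
E
```

```text
256 brass 141 181 downhill top edge [-0.0803 -0.0132]
260 brass 141 178 downhill top edge [-0.0803 -0.011 ]
264 brass 141 175 downhill top edge [-0.0803 -0.0087]
266 brass 141 174 downhill top edge [-0.0803 -0.0076]
294 brass 141 173 downhill top edge [-0.0803  0.008 ]
298 brass 141 176 downhill top edge [-0.0803  0.0103]
302 brass 141 179 downhill top edge [-0.0803  0.0125]
306 brass 141 182 downhill top edge [-0.0803  0.0147]
276 stub 138 [-0.09   -0.0022]
278 stub 137 [-0.0907 -0.001 ]
280 stub 136 [-0.0914  0.0002]
282 stub 136 [-0.0914  0.0014]
284 stub 137 [-0.0907  0.0027]
150 274 286 [-0.0816  0.0002]
160 274 286 [-0.075   0.0002]
200 263 298 [-0.0499  0.0005]
210 254 306 [-0.0439  0.0002]
```

carry_out:
  commands: [-0.02, -0.007, -0.0125, 0, 1, 0, 0, 0, 0, 1]

```text
time_s: 19.4
tcp_pos: [0.4337, 0.1752, 0.1142]
eef_rot: [180.0, 0.1, -160.3]
contact_force: [4.1, 1.4, 1.9]
gripper_width: 0.0297
```

carry_out:
  commands: [-0.02, -0.007, -0.0125, 0, 1, 0, 0, 0, 0, 1]

```text
time_s: 19.6
tcp_pos: [0.4335, 0.1752, 0.1141]
eef_rot: [180.0, 0.2, -160.3]
contact_force: [5.9, 0.1, 3.9]
gripper_width: 0.0299
```

carry_out:
  commands: [-0.02, -0.007, -0.0125, 0, 1, 0, 0, 0, 0, 1]

```text
time_s: 19.8
tcp_pos: [0.4334, 0.1752, 0.114]
eef_rot: [180.0, 0.3, -160.3]
contact_force: [8.2, -0.0, 4.9]
gripper_width: 0.0294
```

```bash
cat > m.py <<'E'
from h import *
def meas():
    where();w=cap('wrist');h=cv2.cvtColor(w['frame'],cv2.COLOR_RGB2HSV)
    ts=[]
    for u in range(240,320):
        col=h[:,u];b=[v for v in range(100,215) if 15<=col[v,0]<=25 and col[v,1]>140 and col[v,2]>60]
        if len(b)>20: ts.append(onbed(w,u,b[0]-.5,.014)[0])
    st=[]
    for u in range(270,292):
        col=h[:,u];b=[v for v in range(100,195) if 3<=col[v,0]<=13 and col[v,1]>110]
        if len(b)>25: st.append(onbed(w,u,b[0]-.5,0)[0])
    print('tine down edge',np.median(ts),len(ts),'stub tip',min(st),'gap est',round(min(st)+80-57-.0+0-( np.median(ts)*1000+10)/1000+.0,4) if 0 else round((min(st)+.080-.057)-(np.median(ts)+.010),4))
    return w
if __name__=='__main__': meas()
E
python3 m.py
```

```text
t 19.8 h -0.0148 y -0.0009 v_axis -0.0070 rot [ 180.     0.3 -160.3] F [ 8.2 -0.   4.9] w 0.0293894212618588
tine down edge -0.0802 46 stub tip -0.0919 gap est 0.0013
```

carry_out:
  commands: [0.04, 0.014, 0.025, 0, 0.2, 0, 0, 0, 0, 0.2, 0, 0, 0, 0, 0.2]

```text
time_s: 20.15
tcp_pos: [0.4321, 0.1738, 0.1133]
eef_rot: [-180.0, -0.1, -160.4]
contact_force: [0.2, -0.0, 0.2]
gripper_width: 0.0352
```

```bash
python3 m.py
```

```text
t 20.15 h -0.0164 y -0.0018 v_axis -0.0077 rot [-1.800e+02 -1.000e-01 -1.604e+02] F [ 0.2 -0.   0.2] w 0.035164811031254815
tine down edge -0.0805 46 stub tip -0.0914 gap est 0.0021
```

The tool moved freely once released, so the resistance came from the drier and not from fingers on the block. I'll regrip uphill and pull once more to confirm it's home.

carry_out:
  commands: [0.04, 0.03, 0.028, 0, 0.2, 0.05, 0.017, 0.03, 0, 0.2, 0.05, 0.017, 0.03, 0, 0.2, 0, 0, 0, 0, 1, 0, 0, 0, 0, 1, 0, 0, 0, 0, 1]
  grip_force: 15

```text
time_s: 20.8
tcp_pos: [0.4388, 0.177, 0.1175]
eef_rot: [180.0, 0.0, -160.3]
contact_force: [1.7, -0.4, -1.4]
gripper_width: 0.0298
```

carry_out:
  commands: [-0.02, -0.007, -0.0125, 0, 1, 0, 0, 0, 0, 1]

```text
time_s: 21.0
tcp_pos: [0.4386, 0.177, 0.1174]
eef_rot: [180.0, 0.1, -160.3]
contact_force: [5.3, -1.1, 2.9]
gripper_width: 0.0293
```

carry_out:
  commands: [-0.02, -0.007, -0.0125, 0, 1, 0, 0, 0, 0, 1]

```text
time_s: 21.2
tcp_pos: [0.4384, 0.1771, 0.1173]
eef_rot: [180.0, 0.2, -160.3]
contact_force: [6.8, -1.8, 3.7]
gripper_width: 0.0296
```

carry_out:
  commands: [-0.02, -0.007, -0.0125, 0, 1, 0, 0, 0, 0, 1]

```text
time_s: 21.4
tcp_pos: [0.4383, 0.1771, 0.1173]
eef_rot: [180.0, 0.3, -160.3]
contact_force: [8.5, -2.5, 5.1]
gripper_width: 0.0299
```

```bash
python3 m.py
```

```text
t 21.4 h -0.0095 y -0.0008 v_axis -0.0037 rot [ 180.     0.3 -160.3] F [ 8.5 -2.5  5.1] w 0.029850667512502423
tine down edge -0.0791 45 stub tip -0.0919 gap est 0.0002
```

Force builds along the slope only (~10 N) with no motion, so the drier is home against the stop. I'll relax, release and withdraw along the bed normal.

carry_out:
  commands: [0.06, 0.021, 0.036, 0, 1, 0, 0, 0, 0, 1, 0, 0, 0, 0, 0.1, 0, 0, 0, 0, 0.1, 0, 0, 0, 0, -0.1, -0.1, -0.036, 0.2, 0, -0.1, -0.2, -0.072, 0.4, 0, -0.1, -0.2, -0.072, 0.4, 0, -0.1]

```text
time_s: 22.25
tcp_pos: [0.4177, 0.1692, 0.1578]
eef_rot: [-180.0, -0.1, -160.4]
contact_force: [-0.2, 1.3, -0.2]
gripper_width: 0.0479
```

carry_out:
  commands: [-0.2, -0.072, 0.7, 0, -0.1, -0.2, -0.072, 0.8, 0, -0.1, 0, 0, 0.8, 0, -0.1, 0, 0, 0.8, 0, -0.1, 0, 0, 0.8, 0, -0.1, 0, 0, 0.8, 0, -0.1, 0, 0, 0, 0, -0.1]

```text
time_s: 22.95
tcp_pos: [0.4035, 0.1645, 0.3501]
eef_rot: [179.9, 0.4, -160.3]
contact_force: [0.2, 0.6, -0.3]
gripper_width: 0.0483
```

Run:
```python
from h import *
import pickle
where()
w=cap('wrist');sd=cap('side');sc=cap('scene');pickle.dump((w,sd,sc),open('d4.pkl','wb'))
for n,d in(('w',w),('side',sd)):
    h=cv2.cvtColor(d['frame'],cv2.COLOR_RGB2HSV);m=cv2.inRange(h,(3,110,60),(14,255,255))
    for c in cv2.findContours(m,0,2)[0]:
        if cv2.contourArea(c)<60: continue
        (u,v),_,_=cv2.minAreaRect(c);q=onbed(d,u,v,0)
        if abs(q[0])<.1 and abs(q[1])<.06:
            P=np.array([onbed(d,*p,0) for p in c[:,0]]);print(n,cv2.contourArea(c),'x',P[:,0].min(),P[:,0].max(),'y',P[:,1].min(),P[:,1].max())
for n,d in(('side',sd),('scene',sc)):
    h=cv2.cvtColor(d['frame'],cv2.COLOR_RGB2HSV);m=cv2.inRange(h,(0,200,90),(2,255,255))|cv2.inRange(h,(175,200,90),(180,255,255))
    L=[c for c in cv2.findContours(m,0,2)[0] if cv2.contourArea(c)>20]
    for c in L: print(n,'red',c[:,0].min(0),c[:,0].max(0))
```

```text
t 22.95 h -0.0465 y -0.0009 v_axis 0.2291 rot [ 179.9    0.4 -160.3] F [ 0.2  0.6 -0.3] w 0.04830471596212528
w 1517.5 x -0.0513 0.0507 y -0.0143 0.0149
w 228.0 x -0.0901 -0.0528 y -0.0144 0.0159
side 375.5 x -0.0455 0.073 y -0.0154 0.0203
side red [262 130] [272 158]
scene red [333 163] [336 188]
```

carry_out:
  commands: [0, 0, 0.6, 0, -0.1, 0, 0, 0.4, 0, -0.1, 0.48, 0.176, 0, 0, -0.1, 0.48, 0.176, 0, 0, -0.1, 0.48, 0.176, 0, 0, -0.1, 0.48, 0.176, 0, 0, -0.1, 0.48, 0.176, 0, 0, -0.1, 0.48, 0.176, 0, 0, -0.1]

```text
time_s: 23.9
tcp_pos: [0.5179, 0.2061, 0.3837]
eef_rot: [-180.0, -0.2, -160.4]
contact_force: [-0.5, 0.8, 1.0]
gripper_width: 0.0483
```

carry_out:
  commands: [0, 0, 0, 0, -0.1, 0, 0, 0, 0, -0.1]

```text
time_s: 24.1
tcp_pos: [0.5173, 0.206, 0.3836]
eef_rot: [-179.9, -0.2, -160.4]
contact_force: [-0.4, 0.0, -0.7]
gripper_width: 0.0481
```

Run:
```python
from h import *
where()
w=cap('wrist');save(w,'x2.png');h=cv2.cvtColor(w['frame'],cv2.COLOR_RGB2HSV);m=cv2.inRange(h,(0,190,70),(2,255,255))|cv2.inRange(h,(174,190,70),(180,255,255))
for c in cv2.findContours(m,0,2)[0]:
    if cv2.contourArea(c)>20:
        print(cv2.contourArea(c),c[:,0].min(0),c[:,0].max(0)); (u,v),_,_=cv2.minAreaRect(c);p=onz(w,u,v,.318);print(p.round(4),((p-seat)@ux).round(4),((p-seat)@uy).round(4))
print(proj(w,S(.1685,0,.1476)))
```

```text
t 24.1 h 0.0746 y -0.0002 v_axis 0.2626 rot [-179.9   -0.2 -160.4] F [-0.4  0.  -0.7] w 0.04810889400860867
450.0 [268 211] [290 237]
[0.5134 0.2049 0.318 ] 0.0705 0.0001
(np.float64(278.80954361513835), np.float64(227.41838064494894))
```

carry_out:
  commands: [0.04, 0.015, -0.5, 0, -0.1, 0, 0, -0.6, 0, -0.1, 0, 0, -0.6, 0, -0.1, 0, 0, -0.4, 0, -0.1, 0, 0, 0, 0, 1, 0, 0, 0, 0, 1, 0, 0, 0, 0, 1, 0, 0, 0, 0, 1]
  grip_force: 10

```text
time_s: 24.95
tcp_pos: [0.5195, 0.207, 0.3025]
eef_rot: [180.0, 0.1, -160.3]
contact_force: [-1.3, 0.0, -0.5]
gripper_width: 0.0217
```

carry_out:
  commands: [0, 0, 0, 0, 1, 0, 0, 0, 0, 1]

```text
time_s: 25.15
tcp_pos: [0.5198, 0.206, 0.3024]
eef_rot: [-179.9, 0.1, -160.4]
contact_force: [1.4, -4.4, 3.8]
gripper_width: 0.0177
```

carry_out:
  commands: [0.162, 0.058, 0.071, 0, 1, 0.162, 0.058, 0.071, 0, 1, 0.162, 0.058, 0.071, 0, 1, 0, 0, 0, 0, 1]

```text
time_s: 25.55
tcp_pos: [0.5382, 0.2125, 0.3093]
eef_rot: [-179.9, -0.2, -160.4]
contact_force: [-2.0, -5.5, 0.2]
gripper_width: 0.0182
```

carry_out:
  commands: [0.175, 0.063, -0.025, 0, 1, 0.175, 0.063, -0.025, 0, 1, 0, 0, 0, 0, 1]

```text
time_s: 25.85
tcp_pos: [0.5536, 0.218, 0.3089]
eef_rot: [-179.9, 0.0, -160.4]
contact_force: [0.8, -6.3, 4.8]
gripper_width: 0.0176
```

carry_out:
  commands: [0.115, 0.041, -0.088, 0, 1, 0.115, 0.041, -0.088, 0, 1, 0, 0, 0, 0, 1]

```text
time_s: 26.15
tcp_pos: [0.5648, 0.2221, 0.304]
eef_rot: [-179.9, 0.4, -160.3]
contact_force: [6.2, -4.2, 9.9]
gripper_width: 0.0165
```

Run:
```python
from h import *
where()
d=cap('side');h=cv2.cvtColor(d['frame'],cv2.COLOR_RGB2HSV);m=cv2.inRange(h,(0,190,70),(2,255,255))|cv2.inRange(h,(174,190,70),(180,255,255))
for c in cv2.findContours(m,0,2)[0]:
    if cv2.contourArea(c)>10: print(cv2.contourArea(c),c[:,0].min(0),c[:,0].max(0),np.round(cv2.fitLine(c,2,0,.01,.01).ravel(),2))
save(d,'x3.png')
```

```text
t 26.15 h 0.1248 y -0.0010 v_axis 0.1830 rot [-179.9    0.4 -160.3] F [ 6.2 -4.2  9.9] w 0.016506410253805504
95.0 [272 125] [281 153] [ 2.0000e-01 -9.8000e-01  2.7646e+02  1.4019e+02]
```

carry_out:
  commands: [0.07, 0.025, -0.2, 0, 1, 0.07, 0.025, -0.2, 0, 1, 0, 0, 0, 0, 1]
  grip_force: 15

```text
time_s: 26.5
tcp_pos: [0.5727, 0.2252, 0.2893]
eef_rot: [-180.0, 0.7, -160.3]
contact_force: [12.8, -1.4, 10.3]
gripper_width: 0.0029
```

carry_out:
  commands: [0.06, 0.021, -0.14, 0, 1, 0.06, 0.021, -0.14, 0, 1, 0, 0, 0, 0, 1]

```text
time_s: 26.8
tcp_pos: [0.5813, 0.2287, 0.2822]
eef_rot: [180.0, 1.4, -160.2]
contact_force: [21.7, 2.3, 21.2]
gripper_width: 0.0009
```

carry_out:
  commands: [0.08, 0.029, -0.18, 0, 1, 0.08, 0.029, -0.18, 0, 1, 0, 0, 0, 0, 1]

```text
time_s: 27.1
tcp_pos: [0.5909, 0.2324, 0.2687]
eef_rot: [180.0, 1.7, -160.2]
contact_force: [33.0, 3.7, 18.8]
gripper_width: 0.0009
```

```bash
cat > red.py <<'E'
from h import *
def red(f=None):
    where()
    d=cap('side');h=cv2.cvtColor(d['frame'],cv2.COLOR_RGB2HSV);m=cv2.inRange(h,(0,190,60),(2,255,255))|cv2.inRange(h,(174,190,60),(180,255,255))
    for c in cv2.findContours(m,0,2)[0]:
        if cv2.contourArea(c)>10:
            (u,v),_,_=cv2.minAreaRect(c)
            print(cv2.contourArea(c),c[:,0].min(0),c[:,0].max(0),'mid',onplane(d,u,v))
    return d
if __name__=='__main__': red()
E
python3 red.py
```

```text
t 27.1 h 0.1528 y -0.0001 v_axis 0.1477 rot [ 180.     1.7 -160.2] F [33.   3.7 18.8] w 0.0009212183084818975
89.5 [272 132] [287 157] mid {'h': np.float64(0.114), 'v': np.float64(0.162), 'z': np.float64(0.271), 'seat': [0.18, 0.083]}
```

Run:
```python
from h import *
d=cap('side');s=cap('scene')
a=cv2.resize(d['frame'][100:230,210:340],(400,400),interpolation=3);b=cv2.resize(s['frame'][130:240,270:380],(400,400),interpolation=3)
cv2.imwrite('pics/x4.png',np.hstack([a,b])[:,:,::-1])
```

```text
(no output)
```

View pics/x4.png

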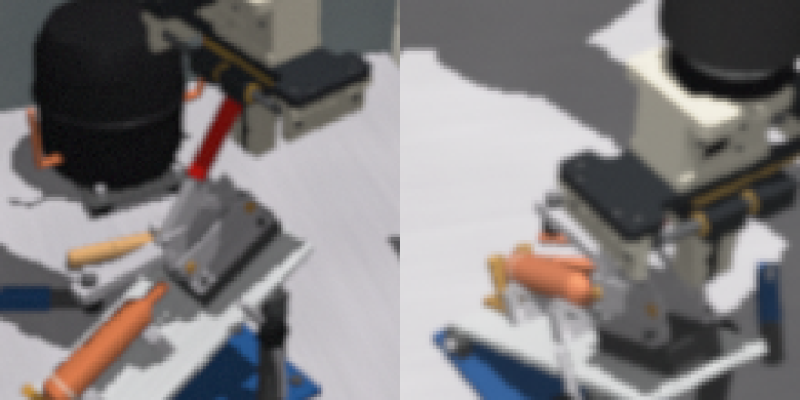

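Last picture: the arm and pad are already down over the drier, but the handle (red, 215–240, 100–175 in the left crop) slipped from the jaws. The closed fingers now stand uphill of the bar. I'll back off uphill, rise and come at it from the downhill side to push it over.

carry_out:
  commands: [0.24, 0.085, 0, 0, 1, 0.24, 0.085, 0, 0, 1, 0, 0, 0.6, 0, 1, 0, 0, 0.7, 0, 1, 0, 0, 0.8, 0, 1, 0, 0, 0.3, 0, 1, 0, 0, 0, 0, 1]

```text
time_s: 27.95
tcp_pos: [0.5984, 0.2355, 0.3569]
eef_rot: [179.9, 0.2, -160.3]
contact_force: [0.4, -0.7, -0.4]
gripper_width: 0.0002
```

```bash
cat > red2.py <<'E'
from h import *
def bar(n):
    d=cap(n);h=cv2.cvtColor(d['frame'],cv2.COLOR_RGB2HSV);m=cv2.inRange(h,(0,190,60),(2,255,255))|cv2.inRange(h,(174,190,60),(180,255,255))
    for c in cv2.findContours(m,0,2)[0]:
        if cv2.contourArea(c)<20: continue
        E=[onplane(d,*map(float,p)) for p in c[:,0]];P=np.array([[e['h'],e['v']] for e in E])*1000
        (cx,cy),(a,b),an=cv2.minAreaRect(P.astype(np.float32));B=cv2.boxPoints(((cx,cy),(a,b),an))
        print(n,cv2.contourArea(c),c[:,0].min(0),c[:,0].max(0),'centre',round(cx),round(cy),'size',round(a),round(b),'corners',B.round().tolist())
if __name__=='__main__': where();bar('side');bar('wrist')
E
python3 red2.py
```

```text
t 27.95 h 0.1609 y 0.0003 v_axis 0.2359 rot [ 179.9    0.2 -160.3] F [ 0.4 -0.7 -0.4] w 0.0001756127784121278
side 97.0 [272 130] [290 158] centre 118 161 size 77 15 corners [[88.0, 136.0], [100.0, 126.0], [148.0, 187.0], [136.0, 196.0]]
wrist 1884.5 [265 127] [290 216] centre 70 507 size 99 427 corners [[3.0, 716.0], [37.0, 291.0], [136.0, 299.0], [102.0, 724.0]]
```

carry_out:
  commands: [-0.36, -0.129, 0, 0, 1, -0.36, -0.129, 0, 0, 1, -0.36, -0.129, 0, 0, 1, -0.36, -0.129, 0, 0, 1, 0, 0, -0.5, 0, 1, 0, 0, -0.5, 0, 1, 0, 0, -0.25, 0, 1, 0, 0, 0, 0, 1]

```text
time_s: 28.85
tcp_pos: [0.5393, 0.2137, 0.3025]
eef_rot: [-179.9, -0.3, -160.4]
contact_force: [0.4, -0.4, 0.2]
gripper_width: 0.0008
```

```bash
python3 red2.py | grep -v wrist
```

```text
t 28.85 h 0.0980 y -0.0003 v_axis 0.1815 rot [-179.9   -0.3 -160.4] F [ 0.4 -0.4  0.2] w 0.0008250791686997862
side 38.5 [272 142] [284 158] centre 110 149 size 45 15 corners [[89.0, 137.0], [100.0, 127.0], [131.0, 161.0], [120.0, 171.0]]
```

carry_out:
  commands: [0.13, 0.046, -0.07, 0, 1, 0.13, 0.046, -0.07, 0, 1, 0.13, 0.046, -0.07, 0, 1, 0.13, 0.046, -0.07, 0, 1, 0, 0, 0, 0, 1]

```text
time_s: 29.45
tcp_pos: [0.5619, 0.2218, 0.2933]
eef_rot: [-180.0, -0.0, -160.4]
contact_force: [-0.6, -0.2, 0.1]
gripper_width: 0.0003
```

```bash
python3 red2.py | grep -v wrist
```

```text
t 29.45 h 0.1220 y -0.0003 v_axis 0.1723 rot [-180.    -0.  -160.4] F [-0.6 -0.2  0.1] w 0.0003480513226382602
side 54.0 [274 147] [287 162] centre 117 135 size 46 16 corners [[94.0, 126.0], [104.0, 114.0], [139.0, 143.0], [129.0, 156.0]]
```

carry_out:
  commands: [0.08, 0.029, -0.11, 0, 1, 0.08, 0.029, -0.11, 0, 1, 0.08, 0.029, -0.11, 0, 1, 0.08, 0.029, -0.11, 0, 1, 0, 0, 0, 0, 1]

```text
time_s: 30.05
tcp_pos: [0.5743, 0.2264, 0.2751]
eef_rot: [-180.0, -0.0, -160.4]
contact_force: [1.0, 0.1, -0.7]
gripper_width: 0.0004
```

```bash
python3 red2.py | grep -v wrist
```

```text
t 30.05 h 0.1351 y -0.0001 v_axis 0.1541 rot [-180.    -0.  -160.4] F [ 1.   0.1 -0.7] w 0.0004479548496126653
side 71.5 [277 146] [299 165] centre 141 121 size 76 15 corners [[104.0, 110.0], [111.0, 97.0], [178.0, 132.0], [172.0, 145.0]]
```

carry_out:
  commands: [0.13, 0.047, 0.05, 0, 1, 0.13, 0.047, 0.02, 0, 1, 0.13, 0.047, 0, 0, 1, 0, 0, -0.05, 0, 1, 0, 0, -0.05, 0, 1, 0, 0, -0.05, 0, 1, 0, 0, 0, 0, 1]

```text
time_s: 30.85
tcp_pos: [0.5894, 0.2318, 0.2729]
eef_rot: [-180.0, -0.0, -160.3]
contact_force: [-0.2, -0.7, 0.7]
gripper_width: 0.0002
```

```bash
python3 red2.py | grep -v wrist
```

```text
t 30.85 h 0.1512 y -0.0002 v_axis 0.1519 rot [-180.    -0.  -160.3] F [-0.2 -0.7  0.7] w 0.0002217660346216799
side 59.0 [277 150] [295 165] centre 135 118 size 60 14 corners [[105.0, 110.0], [112.0, 98.0], [164.0, 127.0], [157.0, 139.0]]
```

carry_out:
  commands: [0, 0, -0.06, 0, 1, 0, 0, -0.06, 0, 1, 0, 0, -0.06, 0, 1, 0, 0, 0, 0, 1]

```text
time_s: 31.35
tcp_pos: [0.5914, 0.2325, 0.2687]
eef_rot: [-180.0, 0.3, -160.3]
contact_force: [0.6, 0.4, 11.4]
gripper_width: 0.0006
```

carry_out:
  commands: [0, 0, -0.06, 0, 1, 0, 0, -0.06, 0, 1, 0, 0, 0, 0, 1]

```text
time_s: 31.65
tcp_pos: [0.5928, 0.2329, 0.266]
eef_rot: [180.0, 0.6, -160.3]
contact_force: [1.6, -0.1, 17.5]
gripper_width: 0.0005
```

carry_out:
  commands: [0, 0, -0.06, 0, 1, 0, 0, -0.06, 0, 1, 0, 0, 0, 0, 1]

```text
time_s: 31.95
tcp_pos: [0.5944, 0.2336, 0.2629]
eef_rot: [180.0, 0.9, -160.3]
contact_force: [4.8, 1.0, 20.6]
gripper_width: 0.0002
```

```bash
python3 red2.py | grep -v wrist
```

```text
t 31.95 h 0.1565 y -0.0002 v_axis 0.1419 rot [ 180.     0.9 -160.3] F [ 4.8  1.  20.6] w 0.00024374924753131267
side 56.0 [278 153] [295 166] centre 137 112 size 55 17 corners [[108.0, 112.0], [113.0, 95.0], [166.0, 112.0], [161.0, 128.0]]
```

carry_out:
  commands: [0, 0, -0.06, 0, 1, 0, 0, -0.06, 0, 1, 0, 0, 0, 0, 1]

```text
time_s: 32.35
tcp_pos: [0.5959, 0.2342, 0.2594]
eef_rot: [180.0, 1.1, -160.2]
contact_force: [7.8, 1.1, 23.9]
gripper_width: 0.0007
```

carry_out:
  commands: [0, 0, -0.06, 0, 1, 0, 0, -0.06, 0, 1, 0, 0, 0, 0, 1]

```text
time_s: 32.65
tcp_pos: [0.5972, 0.2348, 0.2555]
eef_rot: [180.0, 1.3, -160.2]
contact_force: [11.8, 2.3, 24.1]
gripper_width: 0.0003
```

carry_out:
  commands: [0, 0, -0.06, 0, 1, 0, 0, -0.06, 0, 1, 0, 0, 0, 0, 1]

```text
time_s: 32.95
tcp_pos: [0.5967, 0.235, 0.2498]
eef_rot: [179.9, 1.2, -160.2]
contact_force: [11.5, 4.3, 21.8]
gripper_width: 0.0003
```

```bash
python3 red2.py | grep -v wrist
```

```text
t 32.95 h 0.1592 y 0.0004 v_axis 0.1288 rot [ 179.9    1.2 -160.2] F [11.5  4.3 21.8] w 0.00030381457200681335
side 48.5 [280 156] [295 167] centre 141 104 size 48 17 corners [[115.0, 107.0], [119.0, 90.0], [166.0, 100.0], [163.0, 117.0]]
```

carry_out:
  commands: [0, 0, -0.06, 0, 1, 0, 0, -0.06, 0, 1, 0, 0, 0, 0, 1]

```text
time_s: 33.35
tcp_pos: [0.594, 0.2342, 0.242]
eef_rot: [179.9, 0.8, -160.3]
contact_force: [7.4, 3.7, 11.8]
gripper_width: 0.0005
```

carry_out:
  commands: [0, 0, -0.06, 0, 1, 0, 0, -0.06, 0, 1, 0, 0, 0, 0, 1]

```text
time_s: 33.65
tcp_pos: [0.5895, 0.232, 0.2322]
eef_rot: [180.0, 0.0, -160.3]
contact_force: [1.6, 1.2, 3.4]
gripper_width: 0.0004
```

```bash
python3 red2.py | grep -v wrist
```

```text
t 33.65 h 0.1513 y -0.0000 v_axis 0.1112 rot [ 180.     0.  -160.3] F [1.6 1.2 3.4] w 0.00038400426403507626
```

carry_out:
  commands: [0, 0, -0.06, 0, 1, 0, 0, -0.06, 0, 1, 0, 0, 0, 0, 1]

```text
time_s: 34.05
tcp_pos: [0.5909, 0.2323, 0.2287]
eef_rot: [-180.0, 0.2, -160.3]
contact_force: [3.6, 0.3, 6.7]
gripper_width: 0.0003
```

carry_out:
  commands: [0, 0, -0.06, 0, 1, 0, 0, 0, 0, 1]

```text
time_s: 34.25
tcp_pos: [0.5916, 0.2326, 0.2271]
eef_rot: [-180.0, 0.3, -160.3]
contact_force: [4.1, 1.3, 9.3]
gripper_width: 0.0005
```

```bash
python3 red2.py; python3 -c "
from red2 import *
bar('scene')"
```

```text
t 34.25 h 0.1535 y -0.0002 v_axis 0.1061 rot [-180.     0.3 -160.3] F [4.1 1.3 9.3] w 0.0005061873038018372
scene 54.5 [352 235] [360 247] centre 191 40 size 28 33 corners [[170.0, 36.0], [198.0, 19.0], [212.0, 43.0], [184.0, 60.0]]
scene 139.0 [19 20] [42 28] centre -28798 -8234 size 129305 671 corners [[-90764.0, -26679.0], [-90569.0, -27321.0], [33169.0, 10210.0], [32974.0, 10852.0]]
scene 117.0 [48 11] [69 26] centre -10815 -2734 size 9924 206 corners [[-15583.0, -4114.0], [-15522.0, -4310.0], [-6048.0, -1355.0], [-6109.0, -1159.0]]
scene 175.0 [307   0] [338  10] centre -25 543 size 107 15 corners [[-78.0, 541.0], [-76.0, 526.0], [29.0, 545.0], [26.0, 561.0]]
```

carry_out:
  commands: [0, 0, -0.06, 0, 1, 0, 0, -0.06, 0, 1, 0, 0, 0, 0, 1]

```text
time_s: 34.7
tcp_pos: [0.5929, 0.2331, 0.2238]
eef_rot: [180.0, 0.5, -160.3]
contact_force: [6.2, 0.7, 12.1]
gripper_width: 0.0004
```

carry_out:
  commands: [0, 0, -0.06, 0, 1, 0, 0, -0.06, 0, 1, 0, 0, 0, 0, 1]

```text
time_s: 35.0
tcp_pos: [0.5944, 0.2337, 0.2205]
eef_rot: [180.0, 0.7, -160.3]
contact_force: [8.4, 2.6, 16.4]
gripper_width: 0.0001
```

carry_out:
  commands: [0, 0, -0.06, 0, 1, 0, 0, -0.06, 0, 1, 0, 0, 0, 0, 1]

```text
time_s: 35.3
tcp_pos: [0.5959, 0.2343, 0.2172]
eef_rot: [180.0, 1.0, -160.2]
contact_force: [11.1, 2.1, 20.4]
gripper_width: 0.0005
```

carry_out:
  commands: [0, 0, 0.5, 0, 1, 0, 0, 0.5, 0, 1, 0, 0, 0.5, 0, 1, 0, 0, 0.8, 0, 1, 0, 0, 0.8, 0, 1, 0, 0, 0, 0, 1]

```text
time_s: 35.9
tcp_pos: [0.5907, 0.2321, 0.3391]
eef_rot: [180.0, 0.3, -160.3]
contact_force: [-0.3, 0.6, 0.4]
gripper_width: 0.0006
```

Run:
```python
from red2 import *
import pickle
where();bar('side');bar('scene');bar('wrist')
D={n:cap(n) for n in('side','scene','wrist')};pickle.dump(D,open('d5.pkl','wb'))
```

```text
t 35.9 h 0.1525 y -0.0003 v_axis 0.2181 rot [ 180.     0.3 -160.3] F [-0.3  0.6  0.4] w 0.0005736996194070384
scene 54.0 [352 235] [360 247] centre 191 40 size 28 32 corners [[171.0, 36.0], [198.0, 19.0], [212.0, 43.0], [185.0, 60.0]]
scene 133.0 [19 20] [42 28] centre -85823 -26077 size 266540 1271 corners [[-213244.0, -65128.0], [-212866.0, -66341.0], [41599.0, 12974.0], [41221.0, 14187.0]]
scene 122.5 [48 12] [70 26] centre -10739 -2710 size 9869 216 corners [[-15484.0, -4068.0], [-15420.0, -4275.0], [-5994.0, -1352.0], [-6058.0, -1145.0]]
scene 209.5 [305   0] [341  10] centre -24 545 size 123 17 corners [[-86.0, 539.0], [-82.0, 522.0], [38.0, 550.0], [35.0, 567.0]]
wrist 192.5 [272 225] [285 246] centre 82 374 size 7 612 corners [[-29.0, 659.0], [186.0, 86.0], [192.0, 88.0], [-23.0, 661.0]]
```

Run:
```python
from h import *
import pickle
D=pickle.load(open('d5.pkl','rb'));w=D['wrist'];sc=D['scene'];sd=D['side']
for v in(225,246):
    for z in(.15,.2,.235): p=onz(w,278.5,v,z)-seat;print('wrist row',v,'v',round(p[2]*1000),'h',round(p@ux*1000),'y',round(p@uy*1000))
h=cv2.cvtColor(sc['frame'],cv2.COLOR_RGB2HSV)
# project locked model into scene, side
for n,d in(('scene',sc),('side',sd),('wrist',w)):
    for q in((.198,0,.031),(.198-.056*.9,0,.031),(.224,0,.031)): print(n,'locked model',q,np.round(proj(d,S(*q))))
    hh=cv2.cvtColor(d['frame'],cv2.COLOR_RGB2HSV);m=((hh[...,0]<4)|(hh[...,0]>172))&(hh[...,1]>150)&(hh[...,2]>40)
    ys,xs=np.where(m[100:300,230:400]);print(n,len(xs),(xs.min()+230,xs.max()+230,ys.min()+100,ys.max()+100) if len(xs) else '')
u,v=[round(x) for x in proj(sc,S(.198,0,.031))]
for r in range(v-30,v+60,6): print(r,[hh_.tolist() for hh_ in h[r,u-8:u+9:8]])
```

```text
wrist row 225 v 41 h 183 y -1
wrist row 225 v 91 h 168 y -1
wrist row 225 v 126 h 157 y 0
wrist row 246 v 41 h 208 y -1
wrist row 246 v 91 h 189 y -1
wrist row 246 v 126 h 176 y 0
scene locked model (0.198, 0, 0.031) [352. 209.]
scene locked model (0.1476, 0, 0.031) [340. 206.]
scene locked model (0.224, 0, 0.031) [358. 211.]
scene 100 (np.int64(351), np.int64(361), np.int64(235), np.int64(248))
side locked model (0.198, 0, 0.031) [293. 151.]
side locked model (0.1476, 0, 0.031) [279. 165.]
side locked model (0.224, 0, 0.031) [300. 144.]
side 18 (np.int64(301), np.int64(308), np.int64(171), np.int64(175))
wrist locked model (0.198, 0, 0.031) [279. 223.]
wrist locked model (0.1476, 0, 0.031) [279. 167.]
wrist locked model (0.224, 0, 0.031) [279. 255.]
wrist 245 (np.int64(272), np.int64(286), np.int64(225), np.int64(248))
179 [[135, 5, 220], [22, 26, 106], [20, 21, 74]]
185 [[130, 3, 221], [22, 25, 113], [0, 4, 131]]
191 [[143, 5, 218], [135, 2, 220], [140, 3, 221]]
197 [[140, 3, 220], [150, 2, 220], [140, 3, 221]]
203 [[143, 5, 199], [135, 2, 220], [140, 3, 221]]
209 [[150, 3, 94], [0, 7, 115], [143, 5, 220]]
215 [[135, 5, 93], [135, 5, 95], [135, 2, 220]]
221 [[150, 4, 63], [0, 0, 48], [90, 3, 97]]
227 [[60, 6, 46], [0, 0, 73], [90, 1, 213]]
233 [[90, 6, 90], [0, 17, 219], [120, 4, 58]]
239 [[110, 5, 142], [1, 197, 189], [178, 36, 99]]
245 [[107, 167, 75], [175, 33, 46], [1, 195, 225]]
251 [[107, 161, 76], [105, 12, 42], [135, 5, 104]]
257 [[106, 162, 74], [107, 154, 71], [114, 34, 105]]
263 [[107, 159, 74], [107, 163, 108], [109, 102, 127]]
```

```bash
cat > asc.py <<'E'
from h import *
def asc(d,u0,u1,v0,v1):
    h=cv2.cvtColor(d['frame'],cv2.COLOR_RGB2HSV)
    for v in range(v0,v1,2):
        s=''
        for u in range(u0,u1):
            H,S_,V=map(int,h[v,u])
            c='.' if V>185 else '-' if V>140 else '+' if V>90 else '#'
            if S_>90 and V>50: c='R' if (H<3 or H>172) and S_>170 else 'C' if H<14 else 'Y' if H<30 else 'B' if 95<H<120 else c
            s+=c
        print(v,s)
E
python3 - <<'E'
from asc import *
import pickle
D=pickle.load(open('d5.pkl','rb'));d=D['side']
print('pad locked px',np.round(proj(d,S(.012,0,.015))),'inlet',np.round(proj(d,S(.078,0,0))),'grip P7',np.round(proj(d,S(.198,0,.031))),'bar inner open',np.round(proj(d,S(.142,0,.07))))
print(onplane(d,304,173))
asc(d,215,320,130,222)
E
```

```text
pad locked px [244. 207.] inlet [265. 191.] grip P7 [293. 151.] bar inner open [271. 158.]
{'h': np.float64(0.198), 'v': np.float64(0.039), 'z': np.float64(0.148), 'seat': [0.191, -0.065]}
130 ##+###################################################CCCCCC--...........................................
132 ######################################################CC----.............................................
134 +++++++###############################################+--................................................
136 -.--CC+###############################################+-.................................................
138 ...-+CC###############################################+-.................................................
140 ...-+CCC##############################################+-.................................................
142 ...--CCC##############################################+--................................................
144 .--++CCC###############################################+--...............................................
146 -+###CCCC##################
[... 3448 characters left out ...]
...-++##BBBB###########+-...............
210 ............--+++++++--CCCCCCCCCCCCCCC+++++---++--................--+#BBBBBBBBBB########-................
212 ..................---CCCCCCCCCCCCCCCC+++++++++++++--.............-++BBBBBBBBBBBB#######+-................
214 ................---CCCCCCCCCCCCCCCC++++++++++++++++-...........-++BBBBBBBBBBBBBB#####+++-................
216 ...............--CCCCCCCCCCCCCCCC++++++++++++++++-...........-++BBBBBBBBBBBBBBBB#####+++-................
218 .............--CCCCCCCCCCCCCCCC+++++--++++++----...........--+#BBBBBBBBBBBBBBBBB######++BB-..............
220 ............-CCCCCCCCCCCCCCCC+++++-.....---..............-++#BBBBBBBBBBBBBBBBBB#######++BBBB--...........
```

Run:
```python
from asc import *
import pickle
D=pickle.load(open('d5.pkl','rb'));d=D['side'];w=D['wrist'];sc=D['scene']
for u,v in((246,172),(243,162),(252,175),(262,172)): print((u,v),onplane(d,u,v))
print('scene'); asc(sc,300,372,176,252)
```

```text
(246, 172) {'h': np.float64(0.012), 'v': np.float64(0.123), 'z': np.float64(0.232), 'seat': [0.072, 0.1]}
(243, 162) {'h': np.float64(0.005), 'v': np.float64(0.155), 'z': np.float64(0.264), 'seat': [0.082, 0.132]}
(252, 175) {'h': np.float64(0.029), 'v': np.float64(0.107), 'z': np.float64(0.216), 'seat': [0.079, 0.078]}
(262, 172) {'h': np.float64(0.059), 'v': np.float64(0.103), 'z': np.float64(0.212), 'seat': [0.103, 0.059]}
scene
176 ...............++---++--....--++++++++++++--+++++++++++++++###++++++++++
178 ..............-##+--++#++-....-++++#++++--....--++++++++++###+++++++++++
180 ...............+#++-.---+-......--++++++--.....-+++++++++####+++++++++++
182 ..................---.............--++++-......-++++++++++###+++++++++++
184 ...................---...............--.........--++++++++##++++++++++++
186 ....................--.............................-++++++----++++++++++
188 .....................--..............................-...............--+
190 .....................---................................................
192 ......................---...................
[... 1561 characters left out ...]
+++++++
234 BBBBBBBBBBBBBB++-----..................-+++----......CCCC#####++++++++++
236 BBBBBBBBBBBBBBB+---++++---.........................CCRRRRR###+++++++++++
238 BBBBBBBBBBBBBBB#++-+###+++++--...............--+++CRRRRRRRR+#+++++++++++
240 BBBBBBBBBBB#######++#########+++---....---+++++++++CRRRRRRRC++++++++++++
242 BBBBBBBBBBB###################BBB++--++#BBBBB#++++##CRRRRRRRC+++++++++++
244 BBBBBBBBBBBB#################BBBBBBBBBBBBBBBBBB#+####CRRRRRRRC++++++++++
246 BBBBBBBBBBBBBB###############BBBBBBBBBBBBBBBBBBBB#####CRRRRRRRC+++++++++
248 BBBBBBBBBBBBBBBBBB#++########BBBBBBBBBBBBBBBBBBBBB#####CRRRCC+++++++++++
250 --BBBBBBBBBBBBBBBB++-+######BBBBBBBBBBBBBBBBBBBBB#########++++++++-----.
```

Run:
```python
from asc import *
import pickle
D=pickle.load(open('d5.pkl','rb'));w=D['wrist']
asc(w,235,325,60,262)
for r in (100,140,180,200): print(r,[(round((p@ux)*1000),z) for z in(.13,.2) for p in [onz(w,279,r,z)-seat]])
```

```text
60 ................................................-++++++++C++++++++-.....--++++++++++++++++
62 .............................................-++++++++++-C++++++++-......-++++++++++++++++
64 ...............................................--+++-...-C++++++++-......-++++++++++++++++
66 ........................................................-CC+++++++-.....-+++++++++++++++--
68 ........................................................-CC+++++++-....-+++++++++++++++-..
70 ................................-.......................-CC+++++++-....-+++++++++++++++-..
72 ...............................C-.......................-CC+++++++-....-+++++++++++++++-..
74 ...............................C........................-CC+++++++-...-+++++++++++++++-...
76 ...............................C........................+CC+++++++-..-+++++++++++++++-....
78 ...............................C.......................-+CC++++++++--++++++++++++++++-....
80 ...........................----C.......................-+CC+++++++++++++++++++++++++-.....
82 ...........................----C.......................-CCC++++
[... 7890 characters left out ...]
##############
250 ###############################YYYY++#######+--#######++YYYY##############################
252 ###############################YYYY++#######+--#######++YYYYY#############################
254 ###############################YYYY#+#######+--#######++YYYYY#############################
256 ##############################YYYYYY+########++########+YYYYY#############################
258 ##############################YYYYYY#########+##########YYYYY#############################
260 ##############################YYYYY#####################YYYYY#############################
100 [(49, 0.13), (56, 0.2)]
140 [(90, 0.13), (89, 0.2)]
180 [(135, 0.13), (125, 0.2)]
200 [(159, 0.13), (144, 0.2)]
```

carry_out:
  commands: [-0.67, -0.24, 0.2, 0, 1, -0.67, -0.24, 0.07, 0, 1, -0.67, -0.24, 0, 0, 1, -0.67, -0.24, 0, 0, 1, -0.67, -0.24, 0, 0, 1, -0.67, -0.24, 0, 0, 1, -0.66, -0.25, 0, 0, 1, 0, 0, 0, 0, 1]

```text
time_s: 37.0
tcp_pos: [0.3999, 0.1629, 0.3457]
eef_rot: [180.0, 0.0, -160.3]
contact_force: [0.8, 0.2, 0.5]
gripper_width: 0.0006
```

Run:
```python
from asc import *
import pickle
where()
w0,s0,c0=pickle.load(open('d4.pkl','rb'))
w,s,c=cap('wrist'),cap('side'),cap('scene');pickle.dump((w,s,c),open('d6.pkl','wb'))
def dif(a,b,u0,u1,v0,v1):
    m=np.abs(a['frame'].astype(int)-b['frame']).max(2)>28
    h=cv2.cvtColor(b['frame'],cv2.COLOR_RGB2HSV)
    for v in range(v0,v1,2):
        t=''
        for u in range(u0,u1):
            H,S_,V=map(int,h[v,u]);k='.' if V>185 else '-' if V>140 else '+' if V>90 else '#'
            if S_>90 and V>50: k='R' if (H<3 or H>172) and S_>170 else 'C' if H<14 else 'Y' if H<30 else 'B' if 95<H<120 else k
            t+=k if m[v,u] else ' '
        if t.strip(): print(v,t)
print('side diff from u=225');dif(s0,s,225,312,128,215)
print('scene diff from u=300');dif(c0,c,300,368,158,250)
```

```text
t 37.0 h -0.0505 y -0.0012 v_axis 0.2247 rot [ 180.     0.  -160.3] F [0.8 0.2 0.5] w 0.0006112672219828277
side diff from u=225
128                  ##           #                                                        
130  #         #                          ######                                           
132   ####                              #########                                          
134                                ++   #########                                          
136                              #       #######+                                          
138                       ###            #######+-                                         
140                  +#                   ######+-.                                        
142             ###                       ######+--                                        
144          ###                           ######++                                        
146 +     #######                          #####+-..                                       
148      ########                          ####+-..
[... 4467 characters left out ...]
                         --                       
218                                            --+                      
234                                                     .CCCC           
236                                                  .-CRRRRRR          
238                                                  --CRRRRRRC         
240                                                    CRRRRRRRC        
242                                                     RRRRRRRRC       
244                                                      CRRRRRRRC      
246                                                       CRRRRRRC-     
248                                                        CRRRC+
```

Run:
```python
from h import *
import pickle
w,s,c=pickle.load(open('d6.pkl','rb'))
def sh(p): e=p-seat;h=e@ux;return 'hv',np.round([h*1000,e[2]*1000]),'seat',np.round([(h*.866+e[2]*.5)*1000,(e@uy)*1000,(-h*.5+e[2]*.866)*1000])
for n,a,b in(('pad',(245,173),(316.5,178.5)),('arm mid',(256,173),(328,192)),('arm root',(268,177),(338,206)),('bar end',(307.5,172.5),(358.5,247))):
    p,e=tri((s,*a),(c,*b));print(n,*sh(p),np.round(e,4))
print('pad locked proj',proj(c,S(.012,0,.02)),proj(s,S(.012,0,.02)))
import cv2
h=cv2.cvtColor(w['frame'],cv2.COLOR_RGB2HSV);m=cv2.inRange(h,(3,110,60),(14,255,255))
for k in cv2.findContours(m,0,2)[0]:
    if cv2.contourArea(k)<60: continue
    P=np.array([onbed(w,*p,0) for p in k[:,0]])
    if abs(P.mean(0)[1])<.03: print('drier w',P.min(0),P.max(0))
```

```text
pad hv [ 10. 120.] seat [68. -1. 99.] [0.0021 0.0021]
arm mid hv [49. 96.] seat [91. 10. 59.] [0.0017 0.0017]
arm root hv [87. 68.] seat [110.  16.  15.] [0.0026 0.0026]
bar end hv [208.  39.] seat [199.  -4. -70.] [0.0006 0.0006]
pad locked proj (np.float64(312.9847761065538), np.float64(201.74111591648733)) (np.float64(243.6058331875899), np.float64(205.64131695409824))
drier w [-0.0509 -0.0143] [0.0424 0.0149]
drier w [-0.0894 -0.0137] [-0.0524  0.0151]
```

The numbers show what happened. The handle had already run over and locked (bar at the locked position at t=30 s, no force on it). My further pressing (24 N) then forced the arm back up, with the handle still at its stop. I'll press the arm back down so it carries the handle back.

carry_out:
  commands: [0.5, 0.185, 0, 0, 1, 0.5, 0.185, 0, 0, 1, 0.5, 0.185, 0, 0, 1, 0.52, 0.19, 0, 0, 1, 0, 0, -0.7, 0, 1, 0, 0, -0.7, 0, 1, 0, 0, -0.6, 0, 1, 0, 0, -0.2, 0, 1]

```text
time_s: 37.95
tcp_pos: [0.483, 0.1935, 0.2544]
eef_rot: [-179.9, -0.3, -160.4]
contact_force: [0.2, -0.0, 3.7]
gripper_width: 0.0003
```

carry_out:
  commands: [0, 0, -0.15, 0, 1, 0, 0, -0.15, 0, 1, 0, 0, -0.1, 0, 1, 0, 0, 0, 0, 1]

```text
time_s: 38.35
tcp_pos: [0.4832, 0.1942, 0.2416]
eef_rot: [180.0, 0.0, -160.3]
contact_force: [0.4, 0.3, 0.4]
gripper_width: 0.0005
```

```bash
python3 -c "
from red2 import *
where();bar('side')"
```

```text
t 38.35 h 0.0385 y 0.0002 v_axis 0.1206 rot [ 180.     0.  -160.3] F [0.4 0.3 0.4] w 0.0005434519400053919
```

carry_out:
  commands: [0, 0, -0.12, 0, 1, 0, 0, -0.12, 0, 1, 0, 0, -0.12, 0, 1, 0, 0, 0, 0, 1]

```text
time_s: 38.8
tcp_pos: [0.4826, 0.1938, 0.2262]
eef_rot: [-180.0, -0.1, -160.4]
contact_force: [0.0, -0.2, 0.6]
gripper_width: 0.0007
```

carry_out:
  commands: [-0.03, -0.01, -0.12, 0, 1, -0.03, -0.01, -0.12, 0, 1, 0, 0, 0, 0, 1]

```text
time_s: 39.1
tcp_pos: [0.4808, 0.1932, 0.2206]
eef_rot: [-180.0, 0.1, -160.3]
contact_force: [-13.6, -2.9, 31.0]
gripper_width: 0.0004
```

```bash
cat > st.py <<'E'
from asc import *
import pickle
where()
w0,s0,c0=pickle.load(open('d4.pkl','rb'));s,c=cap('side'),cap('scene');pickle.dump((s,c),open('d7.pkl','wb'))
for n,d in(('side',s),('scene',c)):
    h=cv2.cvtColor(d['frame'],cv2.COLOR_RGB2HSV);m=((h[...,0]<4)|(h[...,0]>172))&(h[...,1]>150)&(h[...,2]>40)
    ys,xs=np.where(m[100:300,230:400]);print(n,'red',len(xs),(xs.min()+230,xs.max()+230,ys.min()+100,ys.max()+100) if len(xs) else '')
E
python3 st.py
```

```text
t 39.1 h 0.0360 y 0.0001 v_axis 0.0996 rot [-1.800e+02  1.000e-01 -1.603e+02] F [-13.6  -2.9  31. ] w 0.0004162378598616607
side red 47 (np.int64(295), np.int64(306), np.int64(163), np.int64(168))
scene red 141 (np.int64(344), np.int64(360), np.int64(214), np.int64(239))
```

carry_out:
  commands: [0, 0, -0.08, 0, 1, 0, 0, 0, 0, 1]

```text
time_s: 39.4
tcp_pos: [0.4799, 0.1928, 0.2186]
eef_rot: [-180.0, 0.0, -160.3]
contact_force: [-21.7, -2.3, 43.1]
gripper_width: 0.0006
```

carry_out:
  commands: [0, 0, -0.08, 0, 1, 0, 0, 0, 0, 1]

```text
time_s: 39.6
tcp_pos: [0.4786, 0.1923, 0.216]
eef_rot: [-180.0, -0.1, -160.3]
contact_force: [-32.0, -3.6, 52.5]
gripper_width: 0.0002
```

```bash
python3 st.py
```

```text
t 39.6 h 0.0336 y -0.0000 v_axis 0.0950 rot [-1.800e+02 -1.000e-01 -1.603e+02] F [-32.   -3.6  52.5] w 0.00015671686161770627
side red 60 (np.int64(293), np.int64(306), np.int64(160), np.int64(167))
scene red 162 (np.int64(344), np.int64(361), np.int64(212), np.int64(236))
```

```bash
cat > fb.py <<'E'
import numpy as np
from scipy.optimize import least_squares
G=np.array([(160,123),(182,120),(194,111),(199,100),(199,84),(198,72),(197,55),(198,31)],float)
# unknown: A(2),rho,c, gamma_i(8), beta_i(8) ; D=(d1,d2) handle frame from C; B(2), L
def unpack(p): return p[:2],p[2],p[3],p[4:12],p[12:20],p[20:22],p[22:24],p[24]
def res(p):
    A,rho,c,g,b,d,B,L=unpack(p)
    C=A+rho*np.c_[np.cos(g),np.sin(g)]; e=np.c_[np.cos(b),np.sin(b)]; n=np.c_[-np.sin(b),np.cos(b)]
    r=[((C+c*e)-G).ravel(), (np.linalg.norm(C+d[0]*e+d[1]*n-B,axis=1)-L)*1.0]
    rel=(g-b); rel0=rel-rel[0]
    r+= [[ (rel0[-1]-3.02)*60,(b[0]-np.radians(71))*60,(b[4]-np.radians(21))*15,(b[7])*30,(g[-1]-g[0]-np.radians(97))*30]]
    r+= [(A-[105,15])/6]
    # mirrored measured state: gamma=g7-66deg, bar end (199,-70)
    gm=g[-1]-np.radians(66);Cm=A+rho*np.array([np.cos(gm),np.sin(gm)]);v=np.array([199,-70])-Cm;bm=np.arctan2(v[1],v[0])
    em=np.array([np.cos(bm),np.sin(bm)]);nm=np.array([-em[1],em[0]])
    r+=[[ (np.linalg.norm(v)-c-26)/4,(np.linalg.norm(Cm+d[0]*em+d[1]*nm-B)-L)/3]]
    # dead centre at theta 2.99 : C,D,B nearly collinear at lock
    Cl=C[-1];D=Cl+d[0]*e[-1]+d[1]*n[-1];u=D-Cl;w=B-D
    r+=[[ (u[0]*w[1]-u[1]*w[0])/(np.linalg.norm(u)*np.linalg.norm(w)+1e-6)*40]]
    return np.concatenate([np.ravel(x) for x in r])
best=[]
rng=np.random.default_rng(0)
for k in range(60):
    p=np.r_[105,15,22,106,np.radians(np.linspace(19,131,8)),np.radians([71,55,42,32,21,14,7,0]),rng.uniform(-50,50,2),105+rng.uniform(0,80),rng.uniform(-30,40),rng.uniform(20,70)]
    s=least_squares(res,p,max_nfev=400);best.append((s.cost,s.x))
best.sort(key=lambda t:t[0])
for c,x in best[:5]:
    A,rho,cc,g,b,d,B,L=unpack(x);print(round(c,2),'A',A.round(),'rho',round(rho,1),'c',round(cc,1),'g',np.degrees(g).round(),'b',np.degrees(b).round(),'D',d.round(1),'B',B.round(),'L',round(L,1))
    print('  theta',(g-b-(g-b)[0]).round(2))
np.save('fb.npy',best[0][1])
E
timeout 200 python3 fb.py
```

```text
2.9 A [102.  13.] rho 25.9 c 107.5 g [ 18.  47.  47.  69.  92. 104. 115. 116.] b [72. 55. 47. 35. 24. 18. 10. -3.] D [ 0.1 -0.1] B [102.  13.] L 26.1
  theta [0.   0.8  0.94 1.52 2.12 2.44 2.78 3.02]
2.91 A [102.  13.] rho 26.0 c 107.7 g [ 18.  46.  47.  15.  92. 104. 115. 116.] b [72. 55. 47. 48. 24. 18. 10. -3.] D [ 0. -0.] B [102.  13.] L 26.1
  theta [0.   0.8  0.94 0.37 2.12 2.44 2.78 3.02]
2.92 A [102.  14.] rho 25.9 c 107.6 g [ 17.  46.  46.  68.  92. 103. 115. 115.] b [72. 55. 47. 35. 24. 18.  9. -3.] D [-0.1  0.2] B [101.  14.] L 25.7
  theta [0.   0.79 0.95 1.52 2.12 2.44 2.78 3.02]
2.92 A [101.  13.] rho 26.1 c 107.9 g [ 17.  45.  47.  15.  92. 103. 115. 116.] b [72. 55. 47. 48. 24. 18. 10. -3.] D [-0.   0.1] B [101.  13.] L 26.3
  theta [0.   0.78 0.95 0.37 2.12 2.44 2.78 3.02]
2.93 A [102.  14.] rho 25.8 c 107.6 g [ 17.  46.  47.  68.  92. 103. 115. 115.] b [72. 55. 46. 35. 24. 18.  9. -3.] D [-0.2  0.3] B [101.  14.] L 25.6
  theta [0.   0.79 0.96 1.53 2.13 2.44 2.79 3.02]
```

```bash
cat >> fb.py <<'E'
print('--- constrained')
def res2(p):
    A,rho,c,g,b,d,B,L=unpack(p)
    return np.r_[res(p),max(0,20-np.hypot(*d))*3,max(0,20-np.hypot(*(B-A)))*3,np.minimum(0,np.diff(g))*20, max(0,15-L)]
out=[]
for k in range(150):
    p=np.r_[102,13,26,107,np.radians([18,35,47,69,92,104,115,116]),np.radians([72,55,47,35,24,18,10,-3]),rng.uniform(-60,60,2),105+rng.uniform(-40,80),rng.uniform(-30,50),rng.uniform(20,80)]
    s=least_squares(res2,p,max_nfev=300);out.append((s.cost,s.x))
out.sort(key=lambda t:t[0])
for c,x in out[:4]:
    A,rho,cc,g,b,d,B,L=unpack(x);k0=(g-b)[0]
    print(round(c,2),'A',A.round(),'rho',round(rho,1),'c',round(cc,1),'g',np.degrees(g).round(),'D',d.round(1),'B',B.round(),'L',round(L,1),'th',(g-b-k0).round(2))
    for th in np.arange(-.2,3.1,.3):
        gg=np.radians(np.arange(-120,200,1.));bb=gg-th-k0
        C=A+rho*np.c_[np.cos(gg),np.sin(gg)];D=C+d[0]*np.c_[np.cos(bb),np.sin(bb)]+d[1]*np.c_[-np.sin(bb),np.cos(bb)]
        f=np.linalg.norm(D-B,axis=1)-L;z=np.where(f[:-1]*f[1:]<0)[0];print('   th %.1f'%th,'gamma roots',np.degrees(gg[z]).round())
E
timeout 400 python3 fb.py | sed -n '/---/,$p'
```

```text
--- constrained
3.87 A [101.  13.] rho 26.7 c 108.2 g [ 18.  38.  54.  71.  92. 103. 114. 116.] D [38.4 -2.3] B [162.  29.] L 35.1 th [0.   0.61 1.1  1.56 2.12 2.43 2.76 3.02]
   th -0.2 gamma roots [-56.  11.]
   th 0.1 gamma roots [-45.  21.]
   th 0.4 gamma roots [-34.  30.]
   th 0.7 gamma roots [-24.  40.]
   th 1.0 gamma roots [-13.  50.]
   th 1.3 gamma roots [-4. 61.]
   th 1.6 gamma roots [ 6. 72.]
   th 1.9 gamma roots [16. 83.]
   th 2.2 gamma roots [26. 94.]
   th 2.5 gamma roots [ 38. 105.]
   th 2.8 gamma roots [ 54. 114.]
   th 3.1 gamma roots [ 79. 117.]
3.87 A [101.  13.] rho 26.7 c 108.2 g [ 18.  38.  54.  71.  92. 103. 114. 116.] D [38.4 -2.3] B [162.  29.] L 35.1 th [0.   0.61 1.1  1.56 2.12 2.43 2.76 3.02]
   th -0.2 gamma roots [-56.  11.]
   th 0.1 gamma roots [-45.  21.]
   th 0.4 gamma roots [-34.  30.]
   th 0.7 gamma roots [-24.  40.]
   th 1.0 gamma roots [-13.  50.]
   th 1.3 gamma roots [-4. 61.]
   th 1.6 gamma roots [ 6. 72.]
   th 1.9 gamma roots [16. 83.]
   th 2.2 gamma roots [26. 94.]
   th 2.5 gamma roots [ 38. 105.]
   th 2.8 gamma roots [ 54. 11
[... 459 characters left out ...]
 83.]
   th 2.2 gamma roots [26. 94.]
   th 2.5 gamma roots [ 38. 105.]
   th 2.8 gamma roots [ 54. 114.]
   th 3.1 gamma roots [ 79. 117.]
3.87 A [101.  13.] rho 26.7 c 108.2 g [ 18.  38.  54.  71.  92. 103. 114. 116.] D [38.4 -2.3] B [162.  29.] L 35.1 th [0.   0.61 1.1  1.56 2.12 2.43 2.76 3.02]
   th -0.2 gamma roots [-56.  11.]
   th 0.1 gamma roots [-45.  21.]
   th 0.4 gamma roots [-34.  30.]
   th 0.7 gamma roots [-24.  40.]
   th 1.0 gamma roots [-13.  50.]
   th 1.3 gamma roots [-4. 61.]
   th 1.6 gamma roots [ 6. 72.]
   th 1.9 gamma roots [16. 83.]
   th 2.2 gamma roots [26. 94.]
   th 2.5 gamma roots [ 38. 105.]
   th 2.8 gamma roots [ 54. 114.]
   th 3.1 gamma roots [ 79. 117.]
```

The fitted linkage has two configurations: locked at γ≈116° and this mirrored one at γ≈72°, with a small snap barrier of about 2.5 Nm between them. I'm already at 2.2 Nm, so I'll push on gently.

carry_out:
  commands: [0.01, 0.004, -0.06, 0, 1, 0, 0, 0, 0, 1]

```text
time_s: 39.9
tcp_pos: [0.4776, 0.1919, 0.2138]
eef_rot: [-180.0, -0.2, -160.3]
contact_force: [-40.8, -3.3, 59.6]
gripper_width: 0.0005
```

carry_out:
  commands: [0.01, 0.004, -0.06, 0, 1, 0, 0, 0, 0, 1]

```text
time_s: 40.1
tcp_pos: [0.4762, 0.1913, 0.2105]
eef_rot: [-180.0, -0.4, -160.3]
contact_force: [-44.4, -4.6, 56.8]
gripper_width: 0.0002
```

```bash
python3 st.py
```

```text
t 40.1 h 0.0310 y -0.0001 v_axis 0.0895 rot [-180.    -0.4 -160.3] F [-44.4  -4.6  56.8] w 0.0002461931532648355
side red 67 (np.int64(292), np.int64(306), np.int64(156), np.int64(164))
scene red 160 (np.int64(342), np.int64(361), np.int64(209), np.int64(231))
```

carry_out:
  commands: [0.01, 0.004, -0.06, 0, 1, 0, 0, 0, 0, 1]

```text
time_s: 40.4
tcp_pos: [0.4809, 0.1935, 0.2043]
eef_rot: [180.0, 0.0, -160.3]
contact_force: [-4.5, 0.1, 1.4]
gripper_width: 0.0003
```

carry_out:
  commands: [0.01, 0.004, -0.06, 0, 1, 0, 0, 0, 0, 1]

```text
time_s: 40.6
tcp_pos: [0.4805, 0.1932, 0.2014]
eef_rot: [-180.0, -0.2, -160.4]
contact_force: [-13.3, -0.7, 13.1]
gripper_width: 0.0004
```

```bash
python3 st.py
```

```text
t 40.6 h 0.0357 y 0.0002 v_axis 0.0804 rot [-180.    -0.2 -160.4] F [-13.3  -0.7  13.1] w 0.00042103330584332367
side red 140 (np.int64(276), np.int64(294), np.int64(136), np.int64(158))
scene red 116 (np.int64(335), np.int64(356), np.int64(192), np.int64(199))
```

carry_out:
  commands: [0, 0, 0.5, 0, 1, 0, 0, 0.8, 0, 1, 0, 0, 0.9, 0, 1, 0, 0, 0.9, 0, 1, 0, 0, 0.9, 0, 1, 0, 0, 0, 0, 1]

```text
time_s: 41.3
tcp_pos: [0.4845, 0.1949, 0.3663]
eef_rot: [179.9, 0.5, -160.3]
contact_force: [-0.3, 0.1, -0.1]
gripper_width: 0.0004
```

```bash
python3 -c "
from red2 import *
where();bar('side')
w=cap('wrist')
h=cv2.cvtColor(w['frame'],cv2.COLOR_RGB2HSV);m=cv2.inRange(h,(3,110,60),(14,255,255))
for k in cv2.findContours(m,0,2)[0]:
    if cv2.contourArea(k)<60: continue
    P=np.array([onbed(w,*p,0) for p in k[:,0]])
    if abs(P.mean(0)[1])<.03 and abs(P.mean(0)[0])<.1: print('drier w',P.min(0),P.max(0))
"
```

```text
t 41.3 h 0.0400 y 0.0004 v_axis 0.2453 rot [ 179.9    0.5 -160.3] F [-0.3  0.1 -0.1] w 0.00041224028243706866
side 111.5 [273 136] [294 162] centre 127 144 size 74 18 corners [[93.0, 127.0], [104.0, 113.0], [161.0, 162.0], [149.0, 176.0]]
drier w [-0.0569 -0.0146] [0.0444 0.0154]
drier w [-0.0912 -0.0142] [-0.0538  0.0156]
```

Snapped back: the bar is at 40° (θ≈2.7, unlocked, pad just bearing) and the drier still in place. This time I'll push the handle over gently and stop as soon as it snaps onto its stop.

carry_out:
  commands: [0.47, 0.169, 0, 0, 1, 0.47, 0.169, 0, 0, 1, 0.47, 0.169, 0, 0, 1, 0.47, 0.169, 0, 0, 1, 0, 0, -0.6, 0, 1, 0, 0, -0.6, 0, 1, 0, 0, -0.45, 0, 1, 0, 0, 0, 0, 1]

```text
time_s: 42.2
tcp_pos: [0.556, 0.2201, 0.2908]
eef_rot: [-179.9, -0.4, -160.4]
contact_force: [-1.2, -0.6, 0.1]
gripper_width: 0.0008
```

carry_out:
  commands: [0.08, 0.029, -0.11, 0, 1, 0.08, 0.029, -0.11, 0, 1, 0, 0, 0, 0, 1]

```text
time_s: 42.5
tcp_pos: [0.5638, 0.2231, 0.2864]
eef_rot: [-180.0, -0.1, -160.4]
contact_force: [-3.4, -1.5, 0.5]
gripper_width: 0.0009
```

```bash
python3 -c "
from red2 import *
where();bar('side')"
```

```text
t 42.5 h 0.1242 y 0.0002 v_axis 0.1654 rot [-1.800e+02 -1.000e-01 -1.604e+02] F [-3.4 -1.5  0.5] w 0.0009353932705218298
side 48.0 [274 148] [288 162] centre 120 131 size 46 16 corners [[97.0, 123.0], [107.0, 110.0], [143.0, 140.0], [132.0, 152.0]]
```

carry_out:
  commands: [0.07, 0.025, -0.09, 0, 1, 0, 0, 0, 0, 1]

```text
time_s: 42.75
tcp_pos: [0.5666, 0.2241, 0.2833]
eef_rot: [180.0, -0.0, -160.4]
contact_force: [-4.4, -1.0, 0.2]
gripper_width: 0.0004
```

carry_out:
  commands: [0.06, 0.021, -0.09, 0, 1, 0, 0, 0, 0, 1]

```text
time_s: 42.95
tcp_pos: [0.5692, 0.2251, 0.2797]
eef_rot: [180.0, 0.0, -160.4]
contact_force: [-2.0, -1.7, 1.2]
gripper_width: 0.0003
```

```bash
python3 -c "
from red2 import *
where();bar('side')"
```

```text
t 42.95 h 0.1300 y 0.0003 v_axis 0.1587 rot [ 180.     0.  -160.4] F [-2.  -1.7  1.2] w 0.00028204949700554884
side 50.5 [275 150] [289 163] centre 123 125 size 45 15 corners [[100.0, 119.0], [108.0, 107.0], [145.0, 132.0], [137.0, 144.0]]
```

carry_out:
  commands: [0.06, 0.021, -0.09, 0, 1, 0, 0, 0, 0, 1]

```text
time_s: 43.2
tcp_pos: [0.5721, 0.2264, 0.2759]
eef_rot: [180.0, 0.1, -160.3]
contact_force: [0.1, 0.4, 0.6]
gripper_width: 0.0006
```

```bash
python3 -c "
from red2 import *
where();bar('side')"
```

```text
t 43.2 h 0.1331 y 0.0005 v_axis 0.1549 rot [ 1.800e+02  1.000e-01 -1.603e+02] F [0.1 0.4 0.6] w 0.0005935896003357819
side 49.5 [276 150] [291 164] centre 126 123 size 51 14 corners [[101.0, 117.0], [107.0, 105.0], [152.0, 129.0], [145.0, 141.0]]
```

carry_out:
  commands: [0.05, 0.018, -0.06, 0, 1, 0, 0, 0, 0, 1]

```text
time_s: 43.45
tcp_pos: [0.5739, 0.227, 0.2732]
eef_rot: [180.0, 0.0, -160.3]
contact_force: [-0.7, 0.4, 0.1]
gripper_width: 0.0004
```

```bash
python3 -c "
from red2 import *
where();bar('side')"
```

```text
t 43.45 h 0.1350 y 0.0005 v_axis 0.1522 rot [ 180.     0.  -160.3] F [-0.7  0.4  0.1] w 0.00038018057825145267
side 65.5 [277 147] [299 165] centre 141 121 size 74 14 corners [[104.0, 111.0], [111.0, 98.0], [177.0, 131.0], [171.0, 144.0]]
```

The bar is back at the locked position (26°, −3.7° to the bed) and left the fingers by itself. I'll withdraw without pressing further and check.

carry_out:
  commands: [0, 0, 0.5, 0, 1, 0, 0, 0.9, 0, 1, 0, 0, 0.9, 0, 1, -0.67, -0.24, 0, 0, 1, -0.67, -0.24, 0, 0, 1, -0.67, -0.24, 0, 0, 1, -0.67, -0.24, 0, 0, 1, 0, 0, 0, 0, 1]

```text
time_s: 44.3
tcp_pos: [0.4642, 0.1873, 0.3669]
eef_rot: [179.9, 0.1, -160.3]
contact_force: [1.0, 0.5, -0.1]
gripper_width: 0.0002
```

carry_out:
  commands: [-0.67, -0.24, 0, 0, 1, -0.67, -0.24, 0, 0, 1, 0, 0, 0, 0, 1, 0, 0, 0, 0, 1]

```text
time_s: 44.7
tcp_pos: [0.4129, 0.1693, 0.3662]
eef_rot: [180.0, 0.1, -160.3]
contact_force: [-0.2, 0.8, 0.3]
gripper_width: 0.0005
```

Run:
```python
from red2 import *
import pickle
where();bar('side')
w0,s0,c0=pickle.load(open('d4.pkl','rb'));s=cap('side');c=cap('scene');w=cap('wrist');pickle.dump((w,s,c),open('d8.pkl','wb'))
def dif(a,b,u0,u1,v0,v1):
    m=np.abs(a['frame'].astype(int)-b['frame']).max(2)>28;h=cv2.cvtColor(b['frame'],cv2.COLOR_RGB2HSV)
    for v in range(v0,v1,2):
        t=''
        for u in range(u0,u1):
            H,S_,V=map(int,h[v,u]);k='.' if V>185 else '-' if V>140 else '+' if V>90 else '#'
            if S_>90 and V>50: k='R' if (H<3 or H>172) and S_>170 else 'C' if H<14 else 'Y' if H<30 else 'B' if 95<H<120 else k
            t+=k if m[v,u] else ' '
        if t.strip(): print(v,t)
dif(s0,s,225,312,132,225)
print('locked pad face px',np.round(proj(s,S(.012,0,.015))),'scene',np.round(proj(c,S(.012,0,.015))))
for n,a,b in(('w0',w0,w0),('w',w,w)):
    h=cv2.cvtColor(a['frame'],cv2.COLOR_RGB2HSV);m=cv2.inRange(h,(3,110,60),(14,255,255))
    for k in cv2.findContours(m,0,2)[0]:
        if cv2.contourArea(k)<60: continue
        P=np.array([onbed(a,*p,0) for p in k[:,0]])
        if abs(P.mean(0)[1])<.03 and abs(P.mean(0)[0])<.1: print(n,'drier',P.min(0),P.max(0))
```

```text
t 44.7 h -0.0361 y 0.0005 v_axis 0.2452 rot [ 1.800e+02  1.000e-01 -1.603e+02] F [-0.2  0.8  0.3] w 0.0005145652117298122
side 109.0 [277 144] [299 165] centre 141 122 size 76 18 corners [[103.0, 113.0], [111.0, 97.0], [179.0, 131.0], [171.0, 147.0]]
132               ##################### ########C                                          
134           #######################   ########+                                          
136           ##################         #######+                                          
138       ++  #############              #######+-                                         
140       ###########                     ######+-.                                        
142 #############                         ######+--                         ..             
144 ############                           ######++                      --CRRC.           
146 #############                          #####+-..                   -CRRRRRRC-          
148 #############                           ###+-...                 .CRRRRRRRC-           
150 CCCCC########    
[... 2997 characters left out ...]
                 
216        -CC                                                                             
218      +CCCCC                                                                            
220     CCCCC                                                                              
222       CC                                                                               
224    CCCCC                                                                               
locked pad face px [244. 207.] scene [313. 203.]
w0 drier [-0.0513 -0.0143] [0.0507 0.0149]
w0 drier [-0.0901 -0.0144] [-0.0528  0.0159]
w drier [-0.0512 -0.016 ] [0.0388 0.0148]
w drier [-0.0901 -0.0142] [-0.0527  0.0157]
```

Pad sits on the drier at side (245,205) and the handle hasn't moved from the locked angle. One light press (~6 N) on the handle will make sure it's on its stop, then I'll withdraw.

carry_out:
  commands: [0.63, 0.225, 0, 0, 1, 0.63, 0.225, 0, 0, 1, 0.63, 0.225, 0, 0, 1, 0.63, 0.225, 0, 0, 1, 0.63, 0.225, 0, 0, 1, 0.63, 0.225, 0, 0, 1, 0.62, 0.225, 0, 0, 1, 0, 0, 0, 0, 1]

```text
time_s: 45.7
tcp_pos: [0.5914, 0.2329, 0.3625]
eef_rot: [-179.9, -0.2, -160.4]
contact_force: [-1.4, -0.7, -0.7]
gripper_width: 0.0005
```

carry_out:
  commands: [0, 0, -0.7, 0, 1, 0, 0, -0.7, 0, 1, 0, 0, -0.6, 0, 1, 0, 0, -0.25, 0, 1, 0, 0, -0.08, 0, 1, 0, 0, -0.06, 0, 1, 0, 0, 0, 0, 1]

```text
time_s: 46.4
tcp_pos: [0.5888, 0.2319, 0.2709]
eef_rot: [-180.0, 0.0, -160.3]
contact_force: [-2.2, -1.5, 0.5]
gripper_width: 0.0005
```

carry_out:
  commands: [0, 0, -0.05, 0, 1, 0, 0, -0.05, 0, 1, 0, 0, 0, 0, 1]

```text
time_s: 46.7
tcp_pos: [0.5899, 0.2324, 0.2684]
eef_rot: [180.0, 0.2, -160.3]
contact_force: [-2.3, -1.8, 7.6]
gripper_width: 0.0004
```

carry_out:
  commands: [0, 0, 0.4, 0, 1, 0, 0, 0.8, 0, 1, 0, 0, 0.9, 0, 1, 0, 0, 0.6, 0, 1, -0.6, -0.22, 0, 0, 1, -0.6, -0.22, 0, 0, 1, -0.6, -0.22, 0, 0, 1, 0, 0, 0, 0, 1]

```text
time_s: 47.5
tcp_pos: [0.5152, 0.2051, 0.376]
eef_rot: [179.9, 0.2, -160.3]
contact_force: [0.4, 0.4, 0.9]
gripper_width: -0.0002
```

carry_out:
  commands: [-0.6, -0.22, 0, 0, 1, -0.6, -0.22, 0, 0, 1, -0.6, -0.22, 0, 0, 1, -0.5, -0.18, 0, 0, 1, 0, 0, 0, 0, 1, 0, 0, 0, 0, 1]

```text
time_s: 48.1
tcp_pos: [0.4252, 0.1726, 0.3749]
eef_rot: [179.9, 0.1, -160.3]
contact_force: [-0.4, 0.7, -0.2]
gripper_width: 0.0001
```

Run:
```python
from red2 import *
import pickle
where();bar('side')
w0,s8,c8=pickle.load(open('d8.pkl','rb'));s=cap('side');w=cap('wrist')
m=np.abs(s8['frame'].astype(int)-s['frame']).max(2)>28;print('side change near pad',m[195:212,235:252].sum(),'stop/drier',m[205:250,215:245].sum(),'tray',m[300:410,275:390].sum())
h=cv2.cvtColor(w['frame'],cv2.COLOR_RGB2HSV);mm=cv2.inRange(h,(3,110,60),(14,255,255))
for k in cv2.findContours(mm,0,2)[0]:
    if cv2.contourArea(k)<60: continue
    P=np.array([onbed(w,*p,0) for p in k[:,0]])
    if abs(P.mean(0)[1])<.03 and abs(P.mean(0)[0])<.1: print('drier',P.min(0),P.max(0))
```

```text
t 48.1 h -0.0234 y -0.0006 v_axis 0.2539 rot [ 1.799e+02  1.000e-01 -1.603e+02] F [-0.4  0.7 -0.2] w 0.0001121786600595006
side 109.0 [277 144] [299 165] centre 141 122 size 76 18 corners [[103.0, 113.0], [111.0, 97.0], [179.0, 131.0], [171.0, 147.0]]
side change near pad 20 stop/drier 60 tray 0
drier [-0.0532 -0.0146] [0.0445 0.0147]
drier [-0.0897 -0.014 ] [-0.0532  0.0162]
```

Handle identical after a 7.6 N press, drier unmoved, robot clear. Handing in.

```bash
python3 -c "
from h import *
print(r.close_job())"
```

```text
the job is handed in; nothing more can be done
None
```

The copper drier is in the V blocks with its outlet in the fork and its shoulder against the stop, and the clamp is locked on it. The job took 48 s. One mistake on the way needed mending.

**Placing:** I put the drier back in its slot once and regripped it, so the gripper's body would clear the open clamp arm. I then pivoted it to 30° on the upper V block and slid it down. At the stop, about 10 N along the slope gave no further movement. I repeated the pull after regripping, then released the drier.

**The mistake:** the handle went over centre and locked, but I didn't see that and pressed on with about 27 N. This forced the linkage into a wrong position with the arm up. I pushed the arm back down with the closed fingers, and the force peaked at about 72 N before it snapped back. I then swung the handle over again gently.

**Last checks:**
- **Handle:** it is at the locked position, about −4° to the bed. It stayed there through a light 7.6 N press and after I withdrew.
- **Pad and drier:** the pad is on the drier where the lock should put it. The drier's outlet tip is within about 1 mm of where it was before clamping.
- **Bystanders:** nothing changed around the tray after the clamp work. I did not recheck the loose items one by one.

**Doubtful:**
- **Stop position:** the pictures put the stop and drier about 5 mm further downhill than the arm's own position readings. They also put the gap between shoulder and stop anywhere from 0 to 2 mm, so "home" rests on the force reading.
- **Wrong lock position:** I worked out the linkage's wrong position from a fitted model and never saw it directly. I had used up the picture views by then, so the later checks are numeric only.

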